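# Set up the clay extruder: clamp the die, rack the spares, square the take-off block

### The arm

A 6-joint arm with a two-finger parallel gripper is mounted at the origin on a cart in front of the work surface, level with it; the furniture and walls round the work are solid. World frame = base frame: x ahead of the robot, y to its left, z up, the work surface at z = 0. Lengths are in m, angles in degrees, forces in N, time in s.
With the tool pointing down it reaches from about 0.3 to 0.75 m from the base axis. Payload 8.5 kg.
Tool frame: the origin (TCP) lies on the centre line of the jaws, within the pads' length; the fingertips stand 25 mm ahead of it and the grasp point (between the pads) lies 6 mm ahead of it; z points along the fingers, y is the line along which they close (so a half turn about z gives the same grasp; the last joint's range is limited). The gripper opens to 85 mm and grips with 20 to 120 N. Pads are 22 mm wide; open, the fingers measure 114 mm over their backs; the gripper's body (76 mm by 85 mm) begins 54 mm behind the grasp point. The pads swing forward as they close: fully open they stand 13 mm farther back than shut.
Start: joints at [-83.841, 21.807, 74.336, -0, 83.858, -12.336], TCP at [0.174, -0.522, 0.256] pointing down, gripper open.
Joint ranges: [-178.18, 178.18], [-50.72, 133.34], [12.68, 142.11], [-81.47, 261.47], [9.98, 163.14], [-165.26, 165.26]. Speed limits (degrees/s): [136.94, 136.94, 180, 180, 180, 180].

### API

Orientations are given as a 3x3 rotation matrix whose columns are the frame's x, y, z axes.
In Python, from rig import telemetry, optics, env gives the robot as it stands.
- The arm moves only by the tool send_rows, never from a script. Its argument "deltas" is a list that holds one entry, the list of rows, each a list of 7 numbers: the shift along the tool's x, y, z in m, then the turn, a rotation vector about the tool's x, y, z in rad, then the opening, from -1 (shut) to 1 (fully open), so that 0 is half open. In form: [[[x, y, z, ax, ay, az, grip], ...]]. A call has 1 to 12 rows; each row shifts and turns the commanded pose from where the row before left it, along the tool's axes as they then stand; what a row does not reach is not made up. A row lasts 1/8 s, in which the tool goes at most 62.5 mm and 10.7 degrees, less where a joint would pass 70% of its speed; a pose out of reach is approached as far as the arm can. A call is refused whole if a number of a shift passes 0.0625 or a number of a turn 0.188, either way. A call with a gripper value outside its range is refused whole. The fingers move at their own pace and stop on an object; "squeeze" is the grip in N (left out, the last holds). Time passes only in rows, so rows that do not move let the fingers close. It gives the time, the measured TCP pose, the force, the opening and the grip force at its end, in the units of the state.
- telemetry.observe(): the state, without advancing time (a new reading comes with each control period).
- optics.get_image(name): name is "side" or "top"; returns a dict with "image" (420x560x3 uint8, red, green, blue), "range_z" (420x560 float32, m along the optical axis (not along the pixel's ray), 0 where there is no reading), "K" (3x3 intrinsics, pixels), "rvec" (rotation vector, rad) and "tvec" (3), from world to camera coordinates, as OpenCV has them. Camera axes: x right, y down, z forward; pixel columns grow to the right and rows downward; lengths in m; the calibration is good to about 2 mm. A picture is of the moment at which its call begins.
- env.close_job(): hands the job in; it is judged then, once.
The state is a dict: "time_s": time; "q": joint angles; "qvel": joint speeds; "joint_efforts": joint torques, N m; "position": TCP position; "tool_rot": TCP orientation; "ft_force": force on the tool from outside, world axes, zero at the start; "wrist_torque": the same for the moment, N m; "grip_width": finger opening in m; "gripper_force": force on a finger pad.
Only numpy, scipy, OpenCV 4.12 (cv2) and the standard library are available. Lean on these libraries where they do the work, as an engineer would, in place of code of your own. Each camera call takes 0.05 s, during which the arm holds its last target. There are 200 camera calls.

### The job

Set up the clay extruder: stand the long die cartridge in the cradle of the lever clamp, let go of it while it still stands proud on the cradle's sprung platen, and then swing the lever right down so that the clamp drives it fully home and stays shut. Put every short spare cartridge that lies about into a pocket of the rack and push it past the sprung catches until it clicks down to the bottom. Lay the wooden block flat on the take-off board and push it square and flush into the corner, its long side against the long fence and its end against the end stop.

Things in the scene. Friction and masses are not known exactly. Their poses are not given: they have to be found in the camera images.
- die_cartridge: The long die cartridge, for the clamp: 56 mm long (x), 30 thick (y), 60 tall (z), 0.12 kg, upright on the table; a half turn changes nothing. Origin: centre of underside. Upwards: foot 8 mm high, as wide as the body, long edges rounded; groove 10 mm high, 3 mm deep in both broad faces; 42 mm tall grey grip body with round die openings. Grip across the 30 mm.
- spare_a: A short spare cartridge, for the rack (may be absent): 40 mm long (x), 30 thick (y), 60 tall (z), 0.12 kg, upright on the table; a half turn changes nothing. Origin: centre of underside. Upwards: foot 8 mm high, as wide as the body, long edges rounded; groove 10 mm high, 3 mm deep in both broad faces; 42 mm tall grey grip body with round die openings. Grip across the 30 mm.
- spare_b: A short spare cartridge, for the rack (may be absent): 40 mm long (x), 30 thick (y), 60 tall (z), 0.12 kg, upright on the table; a half turn changes nothing. Origin: centre of underside. Upwards: foot 8 mm high, as wide as the body, long edges rounded; groove 10 mm high, 3 mm deep in both broad faces; 42 mm tall grey grip body with round die openings. Grip across the 30 mm.
- spare_c: A short spare cartridge, for the rack (may be absent): 40 mm long (x), 30 thick (y), 60 tall (z), 0.12 kg, upright on the table; a half turn changes nothing. Origin: centre of underside. Upwards: foot 8 mm high, as wide as the body, long edges rounded; groove 10 mm high, 3 mm deep in both broad faces; 42 mm tall grey grip body with round die openings. Grip across the 30 mm.
- spare_d: A short spare cartridge, for the rack (may be absent): 40 mm long (x), 30 thick (y), 60 tall (z), 0.12 kg, upright on the table; a half turn changes nothing. Origin: centre of underside. Upwards: foot 8 mm high, as wide as the body, long edges rounded; groove 10 mm high, 3 mm deep in both broad faces; 42 mm tall grey grip body with round die openings. Grip across the 30 mm.
- wood_block: Plain brown wooden block 46 (x) x 80 (y) x 22 (z) mm, 0.04 to 0.07 kg, lying flat on the table right of the rack; origin: centre of its underside.
- press: The lever clamp, screwed to the table on the left: grey base 210 x 110 mm, cradle block 88 x 64 mm with its top 38 mm above the table, two hinge cheeks behind it reaching 92 mm above the table. Origin: on the table under the cradle's centre; x points to the hinge, z up.
- cradle (a point): Centre of the cradle pocket's floor, 14 mm above the table; x towards the hinge, z up. Pocket 59 (x) x 33 (y) mm, 24 deep, mouth chamfered 3 mm. A sprung platen in it holds the cartridge's underside 8 mm above this point; pressing it to the floor takes 5 N at first, 8 N at the end, and it springs back up unless the clamp is shut.
- clamp (a joint): Clamp lever, rad: 0 = fully shut (level, its underside 60 mm above the cradle floor, on the home cartridge); about 2 at the start: open, leaning back beyond the hinge; stop at 2.2. Stiff friction hinge (0.9 N m): stays where it is left, also shut on the sprung cartridge. At the cross bar it takes 6 N, for the last 0.15 rad 10 N.
- clamp_hinge (a point): Middle of the lever's hinge axis (which runs along the cradle's y): 65 mm from the cradle's centre along its +x, 66 mm above the cradle floor. The lever is a flat bar 22 mm wide and 12 thick; shut, it points from here along the cradle's -x.
- clamp_bar (a point): Centre of the black cross bar at the lever's free end, 150 mm from the hinge axis: round, 16 mm diameter, 84 mm long, parallel to the hinge axis. Push it over from behind, then press it down.
- pocket0 (a point): Centre of the floor of a rack pocket, 10 mm above the table; x = pocket's long direction, z up. Pocket 43 (x) x 33 (y) mm, 20 deep, mouth chamfered 3 mm. Sprung brass rollers in both long walls stop a cartridge with its underside 14 mm up; pushed with about 10 N it clicks down until its underside is on this point.
- pocket1 (a point): Floor centre of the next pocket, like pocket0. The rack is an aluminium block 256 x 70 x 30 mm screwed to the table ahead, with four like pockets in a row along its x, 60 mm apart.
- pocket2 (a point): Floor centre of the third pocket, like pocket0.
- pocket3 (a point): Floor centre of the last pocket, like pocket0.
- takeoff_board: The take-off board: plywood 180 x 150 x 12 mm screwed to the table on the right, with a long wooden fence along one edge and an end stop across the far end, both 14 mm wide and 18 mm high. Origin: centre of its underside.
- corner (a point): Inside corner of fence and stop on the board's upper face, 12 mm above the table. The long fence runs along -x, inner face at y = 0 (free board to y = +135 mm); the end stop runs along +y, inner face at x = 0 (free board to x = -166 mm). Block flush in the corner: its centre at x = -40, y = +23 mm, its y axis along this x, either way round.

How it is judged (in metres and radians):
On the way, in this order (a step that is already met when the one before it is completed fails the run):
1. the die cartridge stands in the cradle on the sprung platen, let go and not yet home, the lever open (horizontal distance between die_cartridge and cradle below 0.004 m and angle between die_cartridge's own z axis and vertical below 0.1 rad and angle between the x axis of die_cartridge and the x axis of cradle, either way round below 0.12 rad and z of die_cartridge in the frame of cradle between 0.0045 and 0.011 m and value of joint clamp above 0.5 rad and contact force between the fingers and die_cartridge below 0.1 N), for 0.2 s.
2. the lever is down and the die cartridge is home (horizontal distance between die_cartridge and cradle below 0.004 m and angle between die_cartridge's own z axis and vertical below 0.1 rad and angle between the x axis of die_cartridge and the x axis of cradle, either way round below 0.12 rad and z of die_cartridge in the frame of cradle below 0.003 m and value of joint clamp below 0.04 rad and linear speed of die_cartridge below 0.02 m/s), for 0.2 s.
At the end, for the whole second after the job is handed in: Die cartridge in the cradle within 4 mm, under 3 mm above its floor, lever within 0.04 rad of shut; every spare upright in a pocket within 4 mm, under 3.5 mm above its floor; block flat on the board, within 3 mm of fence and stop and 0.05 rad of square; all at rest (all of step 2 and x of wood_block in the frame of corner between -0.043 and -0.036 m and y of wood_block in the frame of corner between 0.019 and 0.026 m and angle between the y axis of wood_block and the x axis of corner, either way round below 0.05 rad and z of wood_block in the frame of corner below 0.003 m and linear speed of each of wood_block, spare_a, spare_b, spare_c, spare_d below 0.02 m/s and angle between each of wood_block, spare_a, spare_b, spare_c, spare_d's own z axis and vertical below 0.08 rad and ((horizontal distance between spare_a and pocket0 below 0.004 m and z of spare_a in the frame of pocket0 below 0.0035 m) or (horizontal distance between spare_a and pocket1 below 0.004 m and z of spare_a in the frame of pocket1 below 0.0035 m) or (horizontal distance between spare_a and pocket2 below 0.004 m and z of spare_a in the frame of pocket2 below 0.0035 m) or (horizontal distance between spare_a and pocket3 below 0.004 m and z of spare_a in the frame of pocket3 below 0.0035 m)) and ((horizontal distance between spare_b and pocket0 below 0.004 m and z of spare_b in the frame of pocket0 below 0.0035 m) or (horizontal distance between spare_b and pocket1 below 0.004 m and z of spare_b in the frame of pocket1 below 0.0035 m) or (horizontal distance between spare_b and pocket2 below 0.004 m and z of spare_b in the frame of pocket2 below 0.0035 m) or (horizontal distance between spare_b and pocket3 below 0.004 m and z of spare_b in the frame of pocket3 below 0.0035 m)) and ((horizontal distance between spare_c and pocket0 below 0.004 m and z of spare_c in the frame of pocket0 below 0.0035 m) or (horizontal distance between spare_c and pocket1 below 0.004 m and z of spare_c in the frame of pocket1 below 0.0035 m) or (horizontal distance between spare_c and pocket2 below 0.004 m and z of spare_c in the frame of pocket2 below 0.0035 m) or (horizontal distance between spare_c and pocket3 below 0.004 m and z of spare_c in the frame of pocket3 below 0.0035 m)) and ((horizontal distance between spare_d and pocket0 below 0.004 m and z of spare_d in the frame of pocket0 below 0.0035 m) or (horizontal distance between spare_d and pocket1 below 0.004 m and z of spare_d in the frame of pocket1 below 0.0035 m) or (horizontal distance between spare_d and pocket2 below 0.004 m and z of spare_d in the frame of pocket2 below 0.0035 m) or (horizontal distance between spare_d and pocket3 below 0.004 m and z of spare_d in the frame of pocket3 below 0.0035 m))); the robot touches nothing.
Of spare_a, spare_b, spare_c, spare_d only 2 to 4 are there at a start; the rules pass over those that are not, and their reading is None.
At some moment in a run one of wood_block may be knocked a few centimetres aside while the robot is not near it.
It also fails if it takes over 210 s, if anything falls off the work surface, if the arm or the gripper's body presses on something with over 40 N, if the wrist force passes 120 N, or if a joint passes its speed limit or range.

## Working session

There is one attempt and no reset: what is moved stays moved. The work goes in short steps, Python scripts to look and compute and a tool call to move; the robot and the scene stay as the last step left them, time stands still between calls to the robot, and variables do not carry over. Pictures are saved under pics/ and viewed, at most 14 in all, crops included, and the job is handed in when it is done.

Besides the shell and the picture viewer there is one more tool, called after "Emit:" by a JSON object that holds its "api" and its "payload". send_rows: Moves the arm, as the interface text tells. Its arguments: {"type":"object","properties":{"deltas":{"type":"array"},"squeeze":{"type":"number"}},"required":["deltas"]}

```bash
mkdir -p pics; ls; cat > h.py <<'E'
import numpy as np,cv2
from rig import telemetry,optics,env
def snap(n):
    d=optics.get_image(n); R=cv2.Rodrigues(np.array(d["rvec"],float))[0]; t=np.array(d["tvec"],float).ravel()
    z=d["range_z"]; v,u=np.mgrid[:z.shape[0],:z.shape[1]]; K=np.array(d["K"])
    c=np.stack([(u-K[0,2])/K[0,0]*z,(v-K[1,2])/K[1,1]*z,z],-1)
    w=(c-t)@R; w[z==0]=np.nan
    return d["image"],w,K,R,t
def save(im,p,s=1.4):
    cv2.imwrite(p,cv2.resize(im[:,:,::-1],None,fx=s,fy=s,interpolation=cv2.INTER_CUBIC))
E
python3 - <<'E'
from h import *
s=telemetry.observe(); print({k:np.round(v,3).tolist() for k,v in s.items()})
for n in("top","side"):
    im,w,K,R,t=snap(n); save(im,f"pics/{n}0.png"); np.savez(f"{n}0.npz",im=im,w=w); print(n,-R.T@t,K[0,0],np.nanmedian(w[...,2]))
E
```

```text
pics
{'time_s': 0.0, 'q': [-83.841, 21.842, 74.385, -0.0, 83.859, -12.334], 'qvel': [0.019, 0.045, 0.063, 0.077, -0.089, 0.033], 'joint_efforts': [0.0, -44.847, -23.128, -0.0, 0.005, -0.0], 'position': [0.174, -0.521, 0.256], 'tool_rot': [[0.948, 0.317, -0.0], [0.317, -0.948, 0.001], [0.0, -0.001, -1.0]], 'ft_force': [-0.521, 0.539, -0.428], 'wrist_torque': [0.009, -0.035, 0.003], 'gripper_force': 0.0, 'grip_width': 0.085}
top [ 0.25471165 -0.06442468  1.3741627 ] 458.74676075282673 0.006948347368204665
side [0.13936754 0.92335776 0.60403777] 470.9160927930561 0.010734960556779667
```

View pics/top0.png

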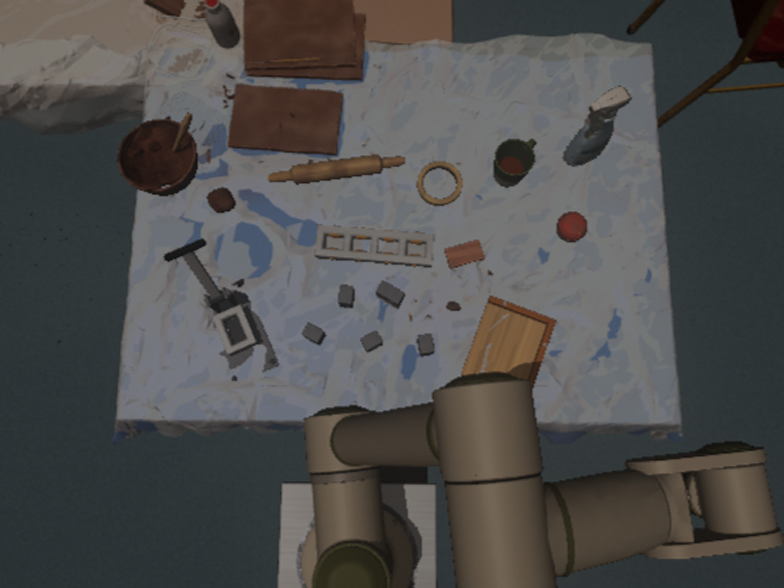

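View pics/side0.png

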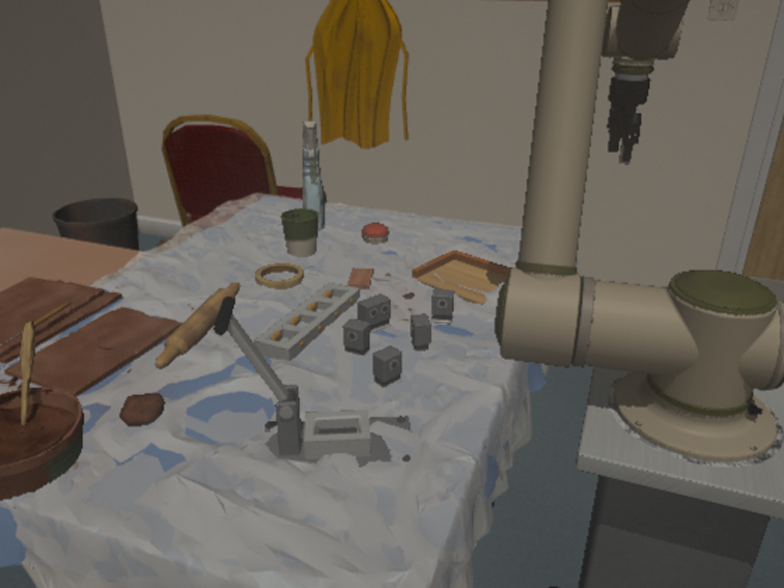

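The pictures show five cartridges: the die, larger, at about (390,293), and spares at (346,295), (313,333), (372,341) and (426,344). The rack is at (375,245), the block at (464,254), the cradle at (236,328) with the lever bar at (186,250), and the board at (510,340).

```bash
cat >> h.py <<'E'
def rects(w,lo,hi,box,amin=15):
    x,y,z=w[...,0],w[...,1],w[...,2]
    m=((z>lo)&(z<hi)&(x>box[0])&(x<box[1])&(y>box[2])&(y<box[3])).astype(np.uint8)
    n,l=cv2.connectedComponents(m,connectivity=4); out=[]
    for i in range(1,n):
        p=w[l==i]
        if len(p)<amin: continue
        c,s,a=cv2.minAreaRect((p[:,:2]*1000).astype(np.float32))
        if s[0]<s[1]: s=s[::-1]; a+=90
        a=(a+90)%180-90
        v,u=np.where(l==i)
        out.append((len(p),np.round(c,1),np.round(s,1),round(a,1),np.round(p.mean(0)*1000,1),(int(u.mean()),int(v.mean()))))
    return out
E
python3 - <<'E'
from h import *
d=np.load("top0.npz"); w=d["w"]
B=(.2,.8,-.45,.45)
for lo,hi in((.052,.068),(.015,.027),(.026,.034),(.034,.042),(.008,.0145)):
    print(lo,hi)
    for r in rects(w,lo,hi,B,25): print(r)
print('high'); 
for r in rects(w,.068,.4,(.2,.8,.05,.45),10): print(r)
E
```

```text
0.052 0.068
(95, array([778. , 413.9]), array([79.2, 19.6]), -70.7, array([775.9, 414.6,  59.9]), (121, 131))
(196, array([542.7, -60.5]), array([56.1, 30.5]), 59.7, array([542.3, -60.6,  60.2]), (277, 208))
(140, array([538.2,  32.7]), array([40.3, 30. ]), -0.9, array([536.9,  32.4,  60.6]), (246, 209))
(149, array([455.9,  99.1]), array([40.4, 30.9]), 63.5, array([455.5,  98.4,  60.2]), (222, 237))
(145, array([441.3, -22.9]), array([39.3, 31. ]), -56.4, array([440.6, -22.8,  59.9]), (264, 242))
(147, array([ 435. , -136.1]), array([40.1, 30.2]), 12.5, array([ 434.5, -135.7,   60. ]), (303, 244))
0.015 0.027
(98, array([769.5, 138.6]), array([60.7, 28.2]), 2.5, array([772.6, 138.4,  18.3]), (214, 138))
(144, array([ 769.4, -180.9]), array([100.4,  37.3]), -73.0, array([ 768.4, -178. ,   22.4]), (316, 140))
(33, array([735.4, 313.5]), array([39.7, 12.2]), 80.6, array([735.3, 315.5,  22.5]), (156, 149))
(28, array([ 694.6, -317.7]), array([37. , 14.4]), -33.5, array([ 692.7, -314.8,   17.1]), (360, 164))
(476, array([ 627.4, -226.1]), array([87.8, 87.6]), -75.2, array([ 631.4, -223. 
[... 7236 characters left out ...]
 272))
(28, array([331.1,  11.7]), array([29. , 11.6]), 24.5, array([330.6,  12.1,  12.5]), (252, 281))
(97, array([ 317.3, -375.3]), array([52.9, 37. ]), -14.4, array([ 322. , -376.7,   11.7]), (384, 285))
(40, array([311.2,  84.1]), array([39.5, 13.5]), -39.0, array([311.7,  83.2,  11.8]), (228, 288))
(32, array([302.8, 176.3]), array([31.6, 15.4]), 54.8, array([303.3, 178.3,  10.1]), (195, 290))
(60, array([ 295.1, -400. ]), array([37.3, 26.3]), 9.7, array([ 291.7, -401.9,   11.6]), (393, 296))
high
(648, array([552.3, 306.2]), array([92.5, 82.6]), 25.3, array([556., 308., 159.]), (142, 194))
(566, array([249.4,  75.2]), array([98.3, 50.2]), -0.1, array([246.4,  70.7, 181.4]), (225, 311))
```

```bash
python3 - <<'E'
from h import *
d=np.load("top0.npz"); w=d["w"]; im=d["im"].astype(int)
for r in rects(w,.0285,.033,(.55,.75,-.2,.15),200): print('rack',r)
m=(w[...,2]>.0265)&(w[...,2]<.034)&(w[...,0]>.3)&(w[...,0]<.6)&(w[...,1]>-.45)&(w[...,1]<-.15)
n,l=cv2.connectedComponents(m.astype(np.uint8)); i=np.argmax([ (l==k).sum() for k in range(1,n)])+1
p=w[l==i][:,:2]*1000
# split two strips by RANSAC-ish line fit
c=p[:,0].max(); a=np.radians(-21); q=p@np.array([[np.cos(a),-np.sin(a)],[np.sin(a),np.cos(a)]])
print('q ext',q.min(0),q.max(0))
s1=q[(q[:,0]>q[:,0].max()-16)&(q[:,1]>q[:,1].min()+25)]; s2=q[(q[:,1]<q[:,1].min()+16)&(q[:,0]<q[:,0].max()-25)]
for s,ax in((s1,0),(s2,1)):
    f=np.polyfit(s[:,1-ax],s[:,ax],1); print(len(s),f,np.degrees(np.arctan(f[0])),s[:,ax].mean(),s[:,ax].min(),s[:,ax].max(),s[:,1-ax].min(),s[:,1-ax].max())
print('block px',im[181,331],im[185,345])
r_=(im[...,0]-im[...,2]>20)
ww=w.copy(); ww[~r_]=np.nan
for r in rects(ww,.012,.03,(.55,.75,-.3,-.15),30): print('block',r)
im2=d["im"][150:290,140:400]; save(im2,"pics/crop0.png",3)
E
```

```text
q ext [ 454.05851107 -210.69756039] [608.14471868 -62.20865101]
164 [-5.95754269e-03  5.99338389e+02] -0.34133801392896057 600.0749184493394 592.4137232980803 608.1447186823812 -185.3350120327481 -62.208651007824315
168 [ 1.39883178e-02 -2.10793250e+02] 0.8014193022073262 -203.5212457851929 -210.69756039017835 -195.80015583009077 454.05851106630587 582.8388337320995
block px [109  73  59] [88 82 79]
block (373, array([ 637.9, -222.8]), array([78.8, 45.8]), -72.2, array([ 637.5, -223.1,   22.8]), (331, 180))
```

View pics/crop0.png

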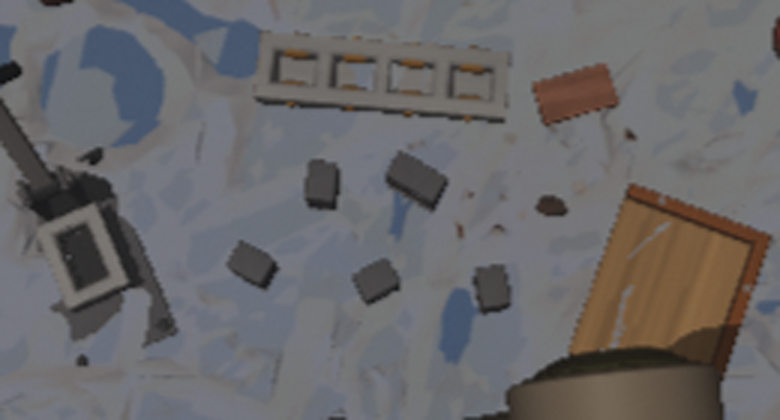

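```bash
cat >> h.py <<'E'
def plan(*wps):
    """waypoints (x,y,z mm, psi deg or None): prints tool-frame total shift (m) and turn, before the turn"""
    s=telemetry.observe(); R=np.array(s["tool_rot"]); p=np.array(s["position"])*1000
    print("t",round(s["time_s"],2),"p",np.round(p,1),"psi",round(np.degrees(np.arctan2(R[1,0],R[0,0])),2),"tiltz",np.round(R[:,2],4),"q",np.round(s["q"],0),"w",round(s["grip_width"],4),"f",np.round(s["ft_force"],1))
    psi=np.degrees(np.arctan2(R[1,0],R[0,0]))
    for x,y,z,a in wps:
        c,sn=np.cos(np.radians(psi)),np.sin(np.radians(psi)); d=np.array([x,y,z])-p
        sh=np.array([c*d[0]+sn*d[1],sn*d[0]-c*d[1],-d[2]])/1000
        az=0
        if a is not None: da=(a-psi+90)%180-90; az=-np.radians(da); psi+=da
        print("shift",np.round(sh,4),"len",round(float(np.linalg.norm(sh)),3),"turn",round(float(az),4)); p=np.array([x,y,z],float)
E
python3 -c "
from h import *
plan((542.5,-60.5,150,59.7),(542.5,-60.5,50,None))"
```

```text
t 0.1 p [ 174.4 -521.4  255.8] psi 18.49 tiltz [-1.0e-04  1.3e-03 -1.0e+00] q [-84.  22.  74.  -0.  84. -12.] w 0.0855 f [-0.  -0.1 -0.6]
shift [ 0.4953 -0.3203  0.1058] len 0.599 turn -0.7192
shift [0.  0.  0.1] len 0.1 turn 0.0
```

Emit:
{"api": "send_rows", "payload": {"deltas": [[[0.045,-0.0291,0.0096,0,0,0,1],[0.045,-0.0291,0.0096,0,0,0,1],[0.045,-0.0291,0.0096,0,0,0,1],[0.045,-0.0291,0.0096,0,0,0,1],[0.045,-0.0291,0.0096,0,0,0,1],[0.045,-0.0291,0.0096,0,0,0,1],[0.045,-0.0291,0.0096,0,0,0,1],[0.045,-0.0291,0.0096,0,0,0,1],[0.045,-0.0291,0.0096,0,0,0,1],[0.045,-0.0291,0.0096,0,0,0,1],[0.045,-0.0291,0.0096,0,0,0,1]]], "squeeze": 60}}

```text
time_s: 1.48
position: [0.5432, -0.0594, 0.1502]
tool_rot: [[0.948, 0.317, -0.0], [0.317, -0.948, 0.0], [-0.0, -0.0, -1.0]]
ft_force: [-0.1, -1.3, -0.5]
grip_width: 0.0854
gripper_force: 0.0
```

Emit:
{"api": "send_rows", "payload": {"deltas": [[[0,0,0,0,0,-0.18,1],[0,0,0,0,0,-0.18,1],[0,0,0,0,0,-0.18,1],[0,0,0,0,0,-0.179,1],[0,0,0,0,0,0,1],[0,0,0,0,0,0,1]]]}}

```text
time_s: 2.22
position: [0.5423, -0.061, 0.1506]
tool_rot: [[0.508, 0.862, -0.0], [0.862, -0.508, 0.0], [-0.0, -0.0, -1.0]]
ft_force: [-0.4, 0.4, 0.2]
grip_width: 0.0851
gripper_force: 0.0
```

```bash
python3 - <<'E'
from h import *
plan((542.5,-60.5,50,59.7))
im,w,K,R,t=snap("top"); np.savez("top1.npz",im=im,w=w); save(im[140:300,140:420],"pics/top1.png",2.8)
# corner again, unoccluded?
m=(w[...,2]>.0265)&(w[...,2]<.034)&(w[...,0]>.3)&(w[...,0]<.6)&(w[...,1]>-.5)&(w[...,1]<-.15)
n,l=cv2.connectedComponents(m.astype(np.uint8)); i=np.argmax([ (l==k).sum() for k in range(1,n)])+1
p=w[l==i][:,:2]*1000; a=np.radians(-20.5); M=np.array([[np.cos(a),-np.sin(a)],[np.sin(a),np.cos(a)]]); q=p@M
print(q.min(0),q.max(0))
s1=q[(q[:,0]>q[:,0].max()-16)&(q[:,1]>q[:,1].min()+25)]; s2=q[(q[:,1]<q[:,1].min()+16)&(q[:,0]<q[:,0].max()-25)]
for s,ax in((s1,0),(s2,1)):
    f=np.polyfit(s[:,1-ax],s[:,ax],1); print(len(s),np.degrees(np.arctan(f[0])),s.mean(0),s.min(0),s.max(0))
m=(w[...,2]>.0265)&(w[...,2]<.0335)&(abs(w[...,0]-.655)<.06)&(abs(w[...,1]+.025)<.15)
c,s,a=cv2.minAreaRect((w[m][:,:2]*1000).astype(np.float32));print('rack',c,s,a,w[m].mean(0))
E
```

```text
t 2.23 p [542.3 -61.  150.6] psi 59.49 tiltz [-2.e-04  1.e-04 -1.e+00] q [-19.  27.  85.   0.  68.  12.] w 0.0851 f [-0.4  0.4  0.2]
shift [ 5.000e-04 -1.000e-04  1.006e-01] len 0.101 turn -0.0037
[ 426.75549484 -215.77016296] [606.57233246 -66.86101713]
158 -0.12814122921561016 [ 598.65634305 -128.83350461] [ 591.62553722 -190.23669163] [606.57233246 -66.86101713]
215 -0.1424747381216774 [ 503.22264894 -207.72425163] [ 426.75549484 -215.34770143] [ 581.13422951 -200.60989645]
rack (651.6383666992188, -24.268402099609375) (256.3704528808594, 76.92120361328125) 83.54484558105469 [0.6624029  0.06909863 0.03013579]
```

View pics/top1.png

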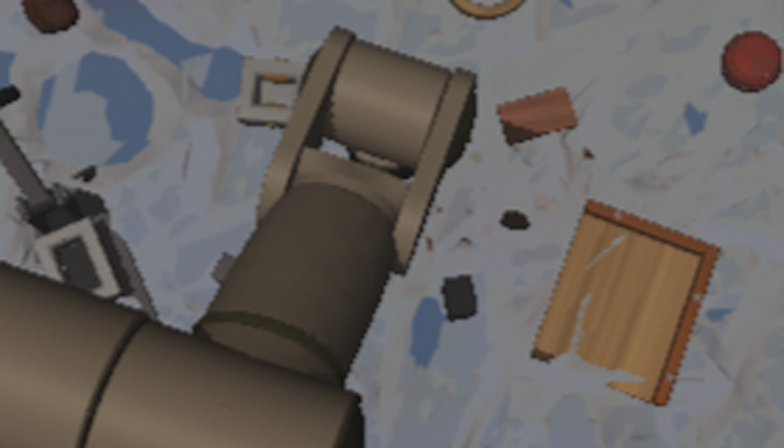

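The wrist is centred over the die. The board is fully visible with its corner at about (718,250) in the crop, and the block is unmoved at about (540,115). I'll descend and grip.

Emit:
{"api": "send_rows", "payload": {"deltas": [[[0.0004,0,0.03,0,0,-0.0037,1],[0,0,0.03,0,0,0,1],[0,0,0.025,0,0,0,1],[0,0,0.0156,0,0,0,1],[0,0,0,0,0,0,1],[0,0,0,0,0,0,-1],[0,0,0,0,0,0,-1],[0,0,0,0,0,0,-1],[0,0,0,0,0,0,-1],[0,0,0,0,0,0,-1],[0,0,-0.01,0,0,0,-1]]], "squeeze": 60}}

```text
time_s: 3.65
position: [0.5421, -0.0605, 0.0599]
tool_rot: [[0.501, 0.865, -0.002], [0.865, -0.501, 0.001], [-0.0, -0.002, -1.0]]
ft_force: [-0.4, -0.5, -0.2]
grip_width: 0.029
gripper_force: 59.2
```

```bash
python3 -c "
from h import *
plan((542.5,-60.5,180,None),(465.3,267,180,24.8),(465.3,267,73,24.8))"
```

```text
t 3.65 p [542.1 -60.5  59.9] psi 59.9 tiltz [-1.6e-03  6.0e-04 -1.0e+00] q [-19.  34.  90.   0.  56.  11.] w 0.029 f [-0.4 -0.5 -0.2]
shift [ 0.0002  0.0003 -0.1201] len 0.12 turn 0.0
shift [ 0.2446 -0.231  -0.    ] len 0.336 turn 0.6126
shift [0.    0.    0.107] len 0.107 turn -0.0
```

Emit:
{"api": "send_rows", "payload": {"deltas": [[[0,0,-0.04,0,0,0,-1],[0,0,-0.04,0,0,0,-1],[0,0,-0.04,0,0,0,-1],[0.0306,-0.0289,0,0,0,0,-1],[0.0306,-0.0289,0,0,0,0,-1],[0.0306,-0.0289,0,0,0,0,-1],[0.0306,-0.0289,0,0,0,0,-1],[0.0306,-0.0289,0,0,0,0,-1],[0.0306,-0.0289,0,0,0,0,-1],[0.0306,-0.0289,0,0,0,0,-1],[0.0306,-0.0289,0,0,0,0,-1]]]}}

```text
time_s: 5.03
position: [0.4647, 0.2683, 0.1805]
tool_rot: [[0.502, 0.865, -0.0], [0.865, -0.502, -0.0], [-0.0, -0.0, -1.0]]
ft_force: [1.2, 0.5, -1.3]
grip_width: 0.029
gripper_force: 59.6
```

Emit:
{"api": "send_rows", "payload": {"deltas": [[[0,0,0,0,0,0.153,-1],[0,0,0,0,0,0.153,-1],[0,0,0,0,0,0.153,-1],[0,0,0,0,0,0.153,-1],[0,0,0.03,0,0,0,-1],[0,0,0.02,0,0,0,-1],[0,0,0,0,0,0,-1],[0,0,0,0,0,0,-1]]]}}

```text
time_s: 6.02
position: [0.4657, 0.2672, 0.1311]
tool_rot: [[0.908, 0.42, 0.001], [0.42, -0.908, 0.0], [0.001, 0.0, -1.0]]
ft_force: [-0.2, 0.4, -1.1]
grip_width: 0.0293
gripper_force: 59.6
```

```bash
python3 - <<'E'
from h import *
plan((465.3,267,95,24.8),(465.3,267,74,None))
im,w,K,R,t=snap("side"); 
T=np.array([[.4653,.267,.038],[.4653,.267,.08]]); uv=cv2.projectPoints(T,cv2.Rodrigues(R)[0],t,K,None)[0]; print(uv.ravel())
c=uv[0,0].astype(int); save(im[max(0,c[1]-130):c[1]+70,c[0]-120:c[0]+120],"pics/side2.png",3); print(c)
E
```

```text
t 6.03 p [465.7 267.2 131.1] psi 24.84 tiltz [ 1.2e-03  4.0e-04 -1.0e+00] q [17. 28. 87.  0. 65. 82.] w 0.0293 f [-0.2  0.4 -1.1]
shift [-0.0004  0.0001  0.0361] len 0.036 turn 0.0006
shift [0.    0.    0.021] len 0.021 turn 0.0
[239.33636096 303.61907221 238.6561765  285.58270733]
[239 303]
```

View pics/side2.png

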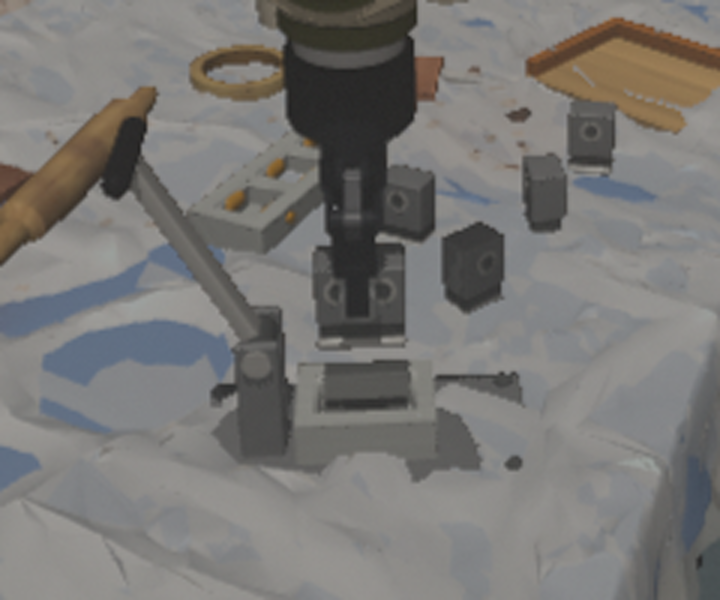

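The die hangs upright at (360,290), over the cradle mouth at (365,385), and the grasp is central. I'll lower it gently.

Emit:
{"api": "send_rows", "payload": {"deltas": [[[-0.0004,0,0.02,0,0,0,-1],[0,0,0.02,0,0,0,-1],[0,0,0.004,0,0,0,-1],[0,0,0.003,0,0,0,-1],[0,0,0.003,0,0,0,-1],[0,0,0.002,0,0,0,-1],[0,0,0,0,0,0,-1]]], "squeeze": 30}}

```text
time_s: 6.95
position: [0.4649, 0.2669, 0.0782]
tool_rot: [[0.908, 0.42, 0.0], [0.42, -0.908, 0.0], [0.0, -0.0, -1.0]]
ft_force: [-0.4, -0.3, -1.8]
grip_width: 0.0297
gripper_force: 59.6
```

Emit:
{"api": "send_rows", "payload": {"deltas": [[[0,0,0.002,0,0,0,-1],[0,0,0.002,0,0,0,-1],[0,0,0.0005,0,0,0,-1],[0,0,0,0,0,0,-1]]]}}

```text
time_s: 7.45
position: [0.4649, 0.2669, 0.0736]
tool_rot: [[0.907, 0.42, -0.0], [0.42, -0.907, -0.0], [-0.0, -0.0, -1.0]]
ft_force: [0.5, -1.2, -1.2]
grip_width: 0.0293
gripper_force: 59.6
```

Emit:
{"api": "send_rows", "payload": {"deltas": [[[0,0,0,0,0,0,0.1],[0,0,0,0,0,0,0.1],[0,0,0,0,0,0,0.1],[0,0,0,0,0,0,0.1],[0,0,-0.02,0,0,0,0.1],[0,0,-0.05,0,0,0,0.1],[0,0,-0.06,0,0,0,0.1],[0,0,-0.06,0,0,0,0.1],[0,0,0,0,0,0,0.1]]]}}

```text
time_s: 8.57
position: [0.4661, 0.2674, 0.2681]
tool_rot: [[0.907, 0.42, 0.009], [0.42, -0.907, 0.003], [0.009, 0.001, -1.0]]
ft_force: [-0.4, 0.0, -0.4]
grip_width: 0.0471
gripper_force: 0.0
```

```bash
python3 - <<'E'
from h import *
plan((465.3,267,260,24.8))
im,w,K,R,t=snap("side"); save(im[203:373,119:359],"pics/side3.png",3)
m=(abs(w[...,0]-.465)<.05)&(abs(w[...,1]-.267)<.05)&(w[...,2]>.06)&(w[...,2]<.1); print(np.percentile(w[m][:,2],[50,90,97]),m.sum())
m=(w[...,2]>.1)&(w[...,2]<.26)&(w[...,1]>.22)&(w[...,1]<.45)&(w[...,0]>.5); p=w[m]; print(p.mean(0),p[p[:,2]>np.percentile(p[:,2],97)].mean(0),p.max(0))
E
```

```text
t 8.57 p [466.1 267.4 268.1] psi 24.85 tiltz [ 0.009   0.0029 -1.    ] q [17. 20. 75.  0. 84. 82.] w 0.0471 f [-0.4  0.  -0.4]
shift [-0.0008  0.      0.0081] len 0.008 turn 0.0008
[0.08079579 0.08412205 0.09116909] 709
[0.65014917 0.33472949 0.16178381] [0.58384053 0.32529496 0.22227584] [0.8939415  0.39398821 0.22339791]
```

View pics/side3.png

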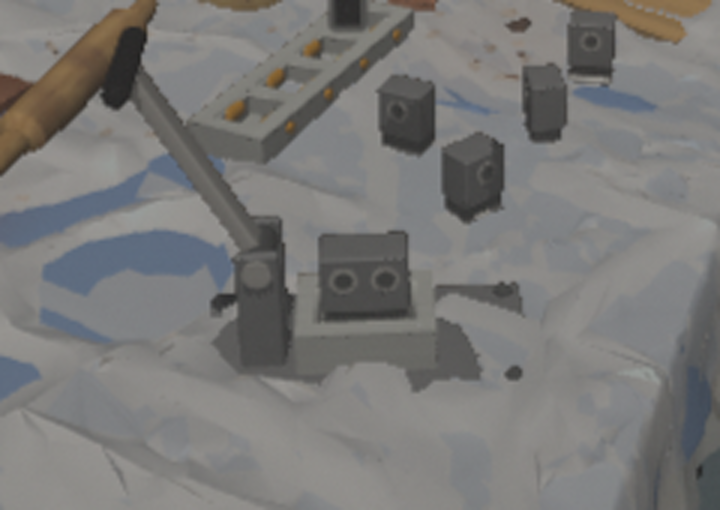

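The die stands proud in the cradle with its top at about 81 mm, and the lever leans back with its bar at (122,65). Next I close the fingers and go behind the bar.

Emit:
{"api": "send_rows", "payload": {"deltas": [[[0,0,-0.01,0,0,0,-1],[0.0225,0,0,0,0,0,-1],[0.0225,0,0,0,0,0,-1],[0.0225,0,0,0,0,0,-1],[0.0225,0,0,0,0,0,-1],[0.0225,0,0,0,0,0,-1],[0.0225,0,0,0,0,0,-1],[0.02,0,0,0,0,0,-1],[0,0,0.02,0,0,0,-1],[0,0,0.022,0,0,0,-1],[0,0,0,0,0,0,-1]]]}}

```text
time_s: 10.0
position: [0.605, 0.3318, 0.2287]
tool_rot: [[0.908, 0.42, -0.006], [0.42, -0.908, -0.002], [-0.006, -0.001, -1.0]]
ft_force: [-0.2, -0.3, -0.1]
grip_width: 0.0001
gripper_force: 0.0
```

```bash
python3 - <<'E'
from h import *
s=155; c=np.cos(np.radians(24.8)); n=np.sin(np.radians(24.8))
plan((465.3+s*c,267+s*n,231,24.8))
E
```

```text
t 10.0 p [605.  331.8 228.7] psi 24.83 tiltz [-0.0058 -0.002  -1.    ] q [19. 38. 51.  0. 92. 84.] w 0.0001 f [-0.2 -0.3 -0.1]
shift [ 0.0011  0.0002 -0.0023] len 0.003 turn 0.0006
```

Emit:
{"api": "send_rows", "payload": {"deltas": [[[-0.0115,0,-0.002,0,0,0,-1],[-0.0115,0,-0.002,0,0,0,-1],[-0.0115,0,-0.002,0,0,0,-1],[-0.0115,0,-0.002,0,0,0,-1],[-0.0115,0,-0.002,0,0,0,-1],[-0.0115,0,-0.002,0,0,0,-1],[-0.0107,0,0.001,0,0,0,-1],[-0.0107,0,0.001,0,0,0,-1],[-0.0107,0,0.001,0,0,0,-1],[-0.0107,0,0.001,0,0,0,-1],[-0.0107,0,0.001,0,0,0,-1],[-0.0107,0,0.001,0,0,0,-1]]]}}

```text
time_s: 11.5
position: [0.4859, 0.2764, 0.2381]
tool_rot: [[0.908, 0.42, 0.004], [0.42, -0.908, 0.002], [0.004, 0.0, -1.0]]
ft_force: [8.2, 4.2, -7.4]
grip_width: 0.0
gripper_force: 4.4
```

```bash
python3 - <<'E'
from h import *
plan()
p=np.array(telemetry.observe()["position"])*1000; print('s',(p[:2]-[465.3,267])@[.9078,.4195])
im,w,K,R,t=snap("side"); save(im[153:373,109:349],"pics/side4.png",2.7)
E
```

```text
t 11.5 p [485.9 276.4 238.1] psi 24.83 tiltz [ 0.0038  0.0017 -1.    ] q [17. 23. 75.  0. 81. 83.] w 0.0 f [ 8.2  4.2 -7.4]
s 22.701835040355856
```

View pics/side4.png

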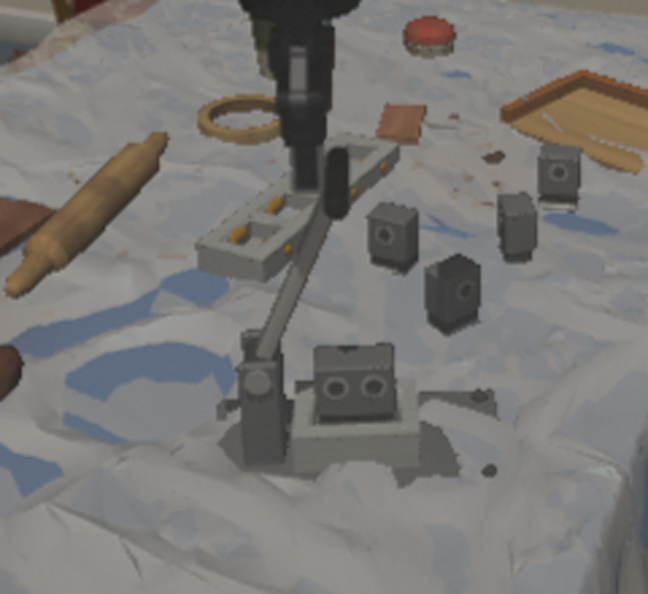

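The lever is past upright with its bar at (337,182) and the fingers behind it. I'll lift over the bar and press down along its arc.

Emit:
{"api": "send_rows", "payload": {"deltas": [[[0.005,0,-0.005,0,0,0,-1],[0,0,-0.022,0,0,0,-1],[-0.015,0,0,0,0,0,-1],[-0.0145,0,0,0,0,0,-1],[0,0,0.013,0,0,0,-1],[-0.001,0,0.005,0,0,0,-1],[-0.013,0,0.0075,0,0,0,-1],[-0.0122,0,0.0087,0,0,0,-1],[-0.0113,0,0.0099,0,0,0,-1]]]}}

```text
time_s: 12.68
position: [0.4264, 0.2491, 0.2247]
tool_rot: [[0.907, 0.421, -0.001], [0.421, -0.907, -0.002], [-0.002, 0.002, -1.0]]
ft_force: [-28.4, -14.0, 48.3]
grip_width: 0.0
gripper_force: 24.2
```

```bash
python3 - <<'E'
from h import *
plan()
p=np.array(telemetry.observe()["position"])*1000; print('s',(p[:2]-[465.3,267])@[.9078,.4195])
im,w,K,R,t=snap("side"); save(im[153:373,109:349],"pics/side5.png",2)
E
```

```text
t 12.68 p [426.4 249.1 224.7] psi 24.89 tiltz [-0.001  -0.0023 -1.    ] q [17. 18. 86. -0. 76. 82.] w 0.0 f [-28.4 -14.   48.3]
s -42.82570059390227
```

View pics/side5.png

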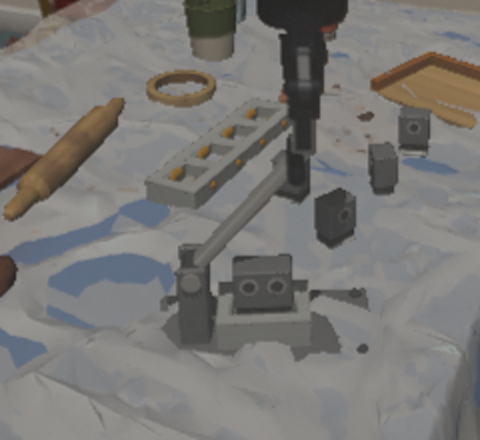

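The fingers slipped ahead of the bar (bar at about (290,170)). I'll lift, go back about 17 mm and press again.

Emit:
{"api": "send_rows", "payload": {"deltas": [[[-0.003,0,-0.022,0,0,0,-1],[0.01,0,-0.005,0,0,0,-1],[0.01,0,0,0,0,0,-1],[0,0,0,0,0,0,-1]]]}}

```text
time_s: 13.22
position: [0.4447, 0.2575, 0.2461]
tool_rot: [[0.908, 0.42, -0.002], [0.42, -0.908, -0.001], [-0.002, -0.0, -1.0]]
ft_force: [-0.4, 0.0, -0.5]
grip_width: 0.0004
gripper_force: 0.0
```

```bash
python3 - <<'E'
from h import *
plan()
p=np.array(telemetry.observe()["position"])*1000; print('s',(p[:2]-[465.3,267])@[.9078,.4195])
im,w,K,R,t=snap("side"); im=im.astype(int)
x=(w[...,0]-.4653)*.9078+(w[...,1]-.267)*.4195; y=-(w[...,0]-.4653)*.4195+(w[...,1]-.267)*.9078
m=(x>-.12)&(x<.15)&(y>.015)&(y<.055)&(w[...,2]>.1)&(w[...,2]<.25)
print(m.sum(),np.nanmean(x[m])*1000,np.nanmean(w[...,2][m])*1000,np.percentile(x[m],[3,97]),np.percentile(w[...,2][m],[3,97]), np.nanmean(y[m]))
E
```

```text
t 13.22 p [444.7 257.5 246.1] psi 24.84 tiltz [-1.9e-03 -5.0e-04 -1.0e+00] q [17. 19. 81.  0. 80. 82.] w 0.0004 f [-0.4  0.  -0.5]
s -22.72154289228723
116 -36.39503832631965 197.67690520232745 [-0.04391428 -0.02580748] [0.18873878 0.21939712] 0.03188667270036359
```

Emit:
{"api": "send_rows", "payload": {"deltas": [[[-0.007,0,0,0,0,0,-1],[0,0,0.0185,0,0,0,-1],[-0.009,0,0.0075,0,0,0,-1],[-0.0102,0,0.011,0,0,0,-1],[-0.0091,0,0.0119,0,0,0,-1]]]}}

```text
time_s: 13.9
position: [0.411, 0.242, 0.1995]
tool_rot: [[0.907, 0.42, 0.001], [0.42, -0.907, 0.0], [0.001, 0.0, -1.0]]
ft_force: [-2.1, -1.0, 9.0]
grip_width: 0.0001
gripper_force: 4.2
```

```bash
python3 - <<'E'
from h import *
plan()
p=np.array(telemetry.observe()["position"])*1000; print('s',(p[:2]-[465.3,267])@[.9078,.4195])
im,w,K,R,t=snap("side"); save(im[153:373,109:349],"pics/side6.png",2)
x=(w[...,0]-.4653)*.9078+(w[...,1]-.267)*.4195; y=-(w[...,0]-.4653)*.4195+(w[...,1]-.267)*.9078
m=(x>-.12)&(x<.15)&(y>.027)&(y<.055)&(w[...,2]>.1)&(w[...,2]<.25)
print(m.sum(),np.nanmean(x[m])*1000,np.nanmean(w[...,2][m])*1000)
E
```

```text
t 13.9 p [411.  242.  199.5] psi 24.85 tiltz [ 1.4e-03  1.0e-04 -1.0e+00] q [16. 18. 91. -0. 71. 81.] w 0.0001 f [-2.1 -1.   9. ]
s -59.779707888142916
215 -58.70182600958151 212.0522905009711
```

View pics/side6.png

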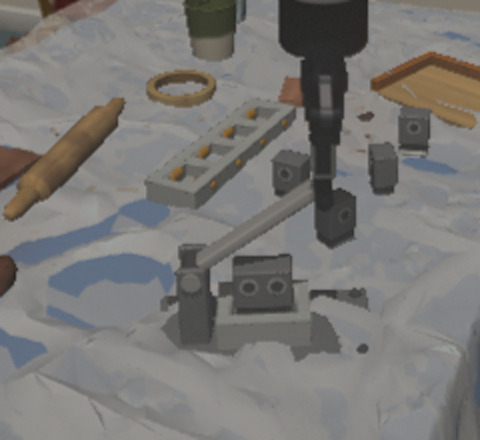

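The bar is now under the fingertips at about (320,190), and the force is 9 N. I'll continue down the arc.

Emit:
{"api": "send_rows", "payload": {"deltas": [[[-0.007,0,0.0135,0,0,0,-1],[-0.0066,0,0.0135,0,0,0,-1],[-0.0051,0,0.0141,0,0,0,-1],[-0.0037,0,0.0145,0,0,0,-1],[-0.0023,0,0.0148,0,0,0,-1]]]}}

```text
time_s: 14.58
position: [0.388, 0.2315, 0.1284]
tool_rot: [[0.907, 0.42, -0.002], [0.42, -0.907, -0.001], [-0.002, 0.0, -1.0]]
ft_force: [-5.1, -3.0, 7.9]
grip_width: -0.0002
gripper_force: 3.7
```

Emit:
{"api": "send_rows", "payload": {"deltas": [[[-0.0007,0,0.009,0,0,0,-1],[0,0,0.004,0,0,0,-1],[0,0,0.002,0,0,0,-1],[0,0,0,0,0,0,-1]]]}}

```text
time_s: 15.08
position: [0.3877, 0.2313, 0.1136]
tool_rot: [[0.907, 0.42, -0.001], [0.42, -0.907, -0.0], [-0.001, -0.0, -1.0]]
ft_force: [-2.4, 0.2, 2.4]
grip_width: -0.0003
gripper_force: 0.9
```

Emit:
{"api": "send_rows", "payload": {"deltas": [[[0,0,0.001,0,0,0,-1],[0,0,0.001,0,0,0,-1],[0,0,0.001,0,0,0,-1],[0,0,0,0,0,0,-1]]]}}

```text
time_s: 15.58
position: [0.3879, 0.2314, 0.1124]
tool_rot: [[0.907, 0.421, 0.0], [0.421, -0.907, -0.0], [0.0, 0.0, -1.0]]
ft_force: [-10.0, -4.2, 30.5]
grip_width: -0.0001
gripper_force: 15.6
```

Emit:
{"api": "send_rows", "payload": {"deltas": [[[0,0,-0.01,0,0,0,-1],[0,0,-0.04,0,0,0,0],[0,0,-0.04,0,0,0,0.6],[0,0,-0.02,0,0,0,0.6]]]}}

```text
time_s: 16.08
position: [0.389, 0.2318, 0.2224]
tool_rot: [[0.907, 0.42, 0.003], [0.42, -0.907, 0.001], [0.003, 0.0, -1.0]]
ft_force: [0.3, -0.7, -0.3]
grip_width: 0.0545
gripper_force: 0.0
```

```bash
python3 - <<'E'
from h import *
w=np.load("top0.npz")["w"]
m=(w[...,2]>.0265)&(w[...,2]<.0335)&(abs(w[...,0]-.655)<.06)&(abs(w[...,1]+.025)<.15)
P=w[m]*1000
for ang in (85,85.5,86,86.5,87):
    a=np.radians(ang); u=P[:,0]*np.cos(a)+P[:,1]*np.sin(a); v=-P[:,0]*np.sin(a)+P[:,1]*np.cos(a)
    h,e=np.histogram(v,np.arange(-700,-600,1)); print(ang,(h.astype(float)**2).sum(),np.percentile(u,[.5,99.5]).round(1),np.percentile(v,[.5,2,50,98,99.5]).round(1))
a=np.radians(86); v=-P[:,0]*np.sin(a)+P[:,1]*np.cos(a); print(np.histogram(v,np.arange(-702,-606,4)))
# end strips / separators between pockets along u : take band |v-vc|<14
u=P[:,0]*np.cos(a)+P[:,1]*np.sin(a); b=abs(v+655)<12; print(np.histogram(u[b],np.arange(-112,156,4))[0].tolist())
im,w,K,R,t=snap("side"); save(im[203:373,109:309],"pics/side7.png",3)
x=(w[...,0]-.4653)*.9078+(w[...,1]-.267)*.4195; y=-(w[...,0]-.4653)*.4195+(w[...,1]-.267)*.9078
for lo,hi in((-.06,-.04),(-.02,0),(.02,.04)):
    k=(x>lo)&(x<hi)&(abs(y)<.009)&(w[...,2]>.075)&(w[...,2]<.12); print(lo,k.sum(),np.nanmedian(w[...,2][k])*1000)
plan((435,-136,150,12.5),(435,-136,50,None))
E
```

```text
85 18788.0 [-95.3 158.4] [-690.1 -688.7 -654.5 -619.1 -616.9]
85.5 18848.0 [-101.   152.8] [-690.3 -689.1 -654.8 -619.4 -617. ]
86 18656.0 [-106.9  146.9] [-690.6 -689.3 -654.6 -619.6 -617.3]
86.5 18736.0 [-112.5  141.4] [-691.4 -689.8 -654.7 -619.3 -617.2]
87 18328.0 [-118.1  135.6] [-692.2 -690.6 -655.  -618.9 -617.3]
(array([ 0,  0, 16, 71, 85, 75, 85, 87, 41, 24, 29, 22, 29, 27, 30, 40, 73,
       90, 82, 82, 63,  9,  0]), array([-702, -698, -694, -690, -686, -682, -678, -674, -670, -666, -662,
       -658, -654, -650, -646, -642, -638, -634, -630, -626, -622, -618,
       -614, -610]))
[0, 4, 11, 8, 7, 1, 0, 0, 0, 0, 0, 0, 1, 0, 0, 1, 5, 7, 11, 12, 0, 0, 0, 0, 0, 0, 0, 1, 0, 0, 1, 10, 8, 6, 7, 1, 0, 0, 0, 0, 0, 0, 0, 0, 0, 2, 6, 9, 8, 5, 1, 0, 0, 0, 0, 0, 0, 0, 0, 0, 3, 9, 6, 6, 7, 0]
-0.06 71 86.77056382364555
-0.02 68 86.37632022133654
0.02 62 86.31853055800384
t 16.12 p [389.6 232.  224. ] psi 24.84 tiltz [ 0.0058  0.0017 -1.    ] q [16. 14. 92.  0. 74. 81.] w 0.0618 f [-0.1 -0.5  2.7]
shift [-0.1134  0.353   0.074 ] len 0.378 turn 0.2154
shift [0.  0.  0.1] len 0.1 turn 0.0
```

View pics/side7.png

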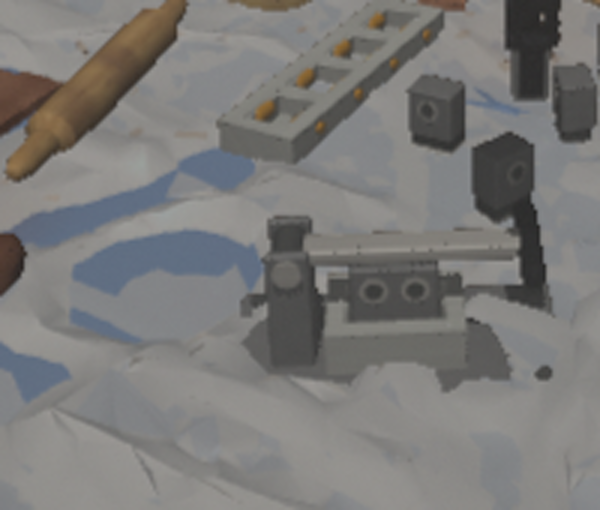

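The lever is level and shut: its top is at 86 mm all along and the die is down. Next, the spare at (435,-136).

Emit:
{"api": "send_rows", "payload": {"deltas": [[[-0.0142,0.0441,0.0092,0,0,0,0.6],[-0.0142,0.0441,0.0092,0,0,0,0.6],[-0.0142,0.0441,0.0092,0,0,0,0.6],[-0.0142,0.0441,0.0092,0,0,0,0.6],[-0.0142,0.0441,0.0092,0,0,0,0.6],[-0.0142,0.0441,0.0092,0,0,0,0.6],[-0.0142,0.0441,0.0092,0,0,0,0.6],[-0.0142,0.0441,0.0092,0,0,0,0.6],[0,0,0,0,0,0.1077,0.6],[0,0,0,0,0,0.1077,0.6],[0,0,0,0,0,0,0.6],[0,0,0,0,0,0,0.6]]]}}

```text
time_s: 17.62
position: [0.4338, -0.136, 0.1465]
tool_rot: [[0.976, 0.219, -0.0], [0.219, -0.976, 0.0], [-0.0, -0.0, -1.0]]
ft_force: [-0.0, -0.5, -0.2]
grip_width: 0.0681
gripper_force: 0.0
```

```bash
python3 -c "
from h import *
plan((435,-136,50,12.5))"
```

```text
t 17.62 p [ 433.8 -136.   146.5] psi 12.62 tiltz [-2.e-04  1.e-04 -1.e+00] q [-32.  20.  99.   0.  62.  45.] w 0.0681 f [-0.  -0.5 -0.2]
shift [0.0012 0.0002 0.0965] len 0.096 turn 0.0022
```

Emit:
{"api": "send_rows", "payload": {"deltas": [[[0.0012,0.0002,0.035,0,0,0.0022,0.6],[0,0,0.035,0,0,0,0.6],[0,0,0.0265,0,0,0,0.6],[0,0,0,0,0,0,0.6],[0,0,0,0,0,0,-1],[0,0,0,0,0,0,-1],[0,0,0,0,0,0,-1],[0,0,0,0,0,0,-1],[0,0,-0.03,0,0,0,-1],[0,0,-0.04,0,0,0,-1],[0,0,-0.03,0,0,0,-1]]], "squeeze": 60}}

```text
time_s: 19.0
position: [0.4352, -0.1362, 0.1523]
tool_rot: [[0.977, 0.214, 0.002], [0.214, -0.977, -0.001], [0.001, 0.001, -1.0]]
ft_force: [-0.2, -0.3, -1.1]
grip_width: 0.0294
gripper_force: 59.4
```

```bash
python3 -c "
from h import *
plan((648.3,-115.5,150,85.9),(648.3,-115.5,85,None),(648.3,-115.5,60,None))"
```

```text
t 19.0 p [ 435.2 -136.2  152.3] psi 12.38 tiltz [ 0.0018 -0.0011 -1.    ] q [-32.  19.  98.  -0.  62.  45.] w 0.0294 f [-0.2 -0.3 -1.1]
shift [0.2126 0.0255 0.0023] len 0.214 turn -1.2831
shift [0.    0.    0.065] len 0.065 turn 0.0
shift [0.    0.    0.025] len 0.025 turn 0.0
```

Emit:
{"api": "send_rows", "payload": {"deltas": [[[0.0425,0.0051,0,0,0,0,-1],[0.0425,0.0051,0,0,0,0,-1],[0.0425,0.0051,0,0,0,0,-1],[0.0425,0.0051,0,0,0,0,-1],[0.0425,0.0051,0,0,0,0,-1],[0,0,0,0,0,-0.1833,-1],[0,0,0,0,0,-0.1833,-1],[0,0,0,0,0,-0.1833,-1],[0,0,0,0,0,-0.1833,-1],[0,0,0,0,0,-0.1833,-1],[0,0,0,0,0,-0.1833,-1],[0,0,0,0,0,-0.1833,-1]]]}}

```text
time_s: 20.5
position: [0.648, -0.1154, 0.1507]
tool_rot: [[0.065, 0.998, 0.0], [0.998, -0.065, -0.0], [-0.0, 0.0, -1.0]]
ft_force: [0.5, -0.2, -0.9]
grip_width: 0.0294
gripper_force: 59.5
```

Emit:
{"api": "send_rows", "payload": {"deltas": [[[0,0,0.03,0,0,0,-1],[0,0,0.02,0,0,0,-1],[0,0,0,0,0,0,-1],[0,0,0,0,0,0,-1]]]}}

```text
time_s: 21.0
position: [0.6486, -0.1156, 0.1014]
tool_rot: [[0.072, 0.997, 0.002], [0.997, -0.072, -0.001], [-0.001, 0.002, -1.0]]
ft_force: [-0.3, -0.6, -1.0]
grip_width: 0.0293
gripper_force: 59.5
```

```bash
python3 - <<'E'
from h import *
plan((648.3,-115.5,85,85.9),(648.3,-115.5,74,None))
im,w,K,R,t=snap("side"); c=cv2.projectPoints(np.array([[.648,-.1155,.04]]),cv2.Rodrigues(R)[0],t,K,None)[0].ravel().astype(int);print(c); save(im[c[1]-60:c[1]+60,c[0]-80:c[0]+80],"pics/side8.png",4)
E
```

```text
t 21.0 p [ 648.6 -115.6  101.4] psi 85.89 tiltz [ 1.7e-03 -6.0e-04 -1.0e+00] q [-20.  40.  68.   0.  72. -16.] w 0.0293 f [-0.3 -0.6 -1. ]
shift [ 0.0001 -0.0003  0.0164] len 0.016 turn -0.0001
shift [0.    0.    0.011] len 0.011 turn 0.0
[238 205]
```

View pics/side8.png

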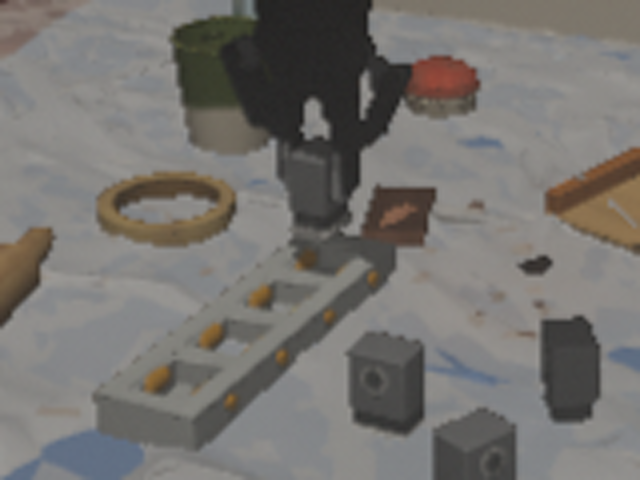

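The spare hangs at (313,185) over the far end pocket, square with the rack. I'll lower it in.

Emit:
{"api": "send_rows", "payload": {"deltas": [[[0,0,0.014,0,0,0,-1],[0,0,0.004,0,0,0,-1],[0,0,0.003,0,0,0,-1],[0,0,0.002,0,0,0,-1],[0,0,0.002,0,0,0,-1],[0,0,0,0,0,0,-1]]]}}

```text
time_s: 21.8
position: [0.6477, -0.1155, 0.0765]
tool_rot: [[0.072, 0.997, -0.001], [0.997, -0.072, -0.0], [-0.0, -0.0, -1.0]]
ft_force: [-7.0, 0.4, 10.0]
grip_width: 0.0291
gripper_force: 61.0
```

Emit:
{"api": "send_rows", "payload": {"deltas": [[[0,0,0.003,0,0,0,-1],[0,0,0.003,0,0,0,-1],[0,0,0.003,0,0,0,-1],[0,0,0.003,0,0,0,-1],[0,0,0.003,0,0,0,-1],[0,0,0.0015,0,0,0,-1],[0,0,0,0,0,0,-1]]]}}

```text
time_s: 22.68
position: [0.6476, -0.1155, 0.0612]
tool_rot: [[0.072, 0.997, -0.0], [0.997, -0.072, -0.0], [-0.001, -0.0, -1.0]]
ft_force: [-12.6, 1.8, 21.1]
grip_width: 0.029
gripper_force: 62.5
```

Emit:
{"api": "send_rows", "payload": {"deltas": [[[0,-0.001,0,0,0,0,-1],[0,0,0.001,0,0,0,-1],[0,0,0.001,0,0,0,-1],[0,0,0,0,0,0,-1]]]}}

```text
time_s: 23.18
position: [0.6475, -0.1154, 0.0612]
tool_rot: [[0.071, 0.997, 0.003], [0.997, -0.071, -0.001], [-0.001, 0.003, -1.0]]
ft_force: [-13.6, 3.4, 32.8]
grip_width: 0.0289
gripper_force: 64.1
```

Emit:
{"api": "send_rows", "payload": {"deltas": [[[0,0,0,0,0,0,0.1],[0,0,0,0,0,0,0.1],[0,0,0,0,0,0,0.1],[0,0,0,0,0,0,0.1],[0,0,-0.04,0,0,0,0.1],[0,0,-0.05,0,0,0,0.1]]]}}

```text
time_s: 23.92
position: [0.6468, -0.1153, 0.1465]
tool_rot: [[0.072, 0.997, -0.003], [0.997, -0.072, 0.001], [0.001, -0.003, -1.0]]
ft_force: [0.3, -0.8, 0.8]
grip_width: 0.0471
gripper_force: 0.0
```

```bash
python3 - <<'E'
from h import *
im,w,K,R,t=snap("side"); x,y,z=[w[...,i] for i in range(3)]
m=(abs(x-.648)<.03)&(abs(y+.1155)<.035)&(z>.045)&(z<.1); print(np.percentile(z[m],[50,80,90,95,99]),m.sum())
tp=m&(z>np.percentile(z[m],90)-.004); p=w[tp]*1000; print(p.mean(0),cv2.minAreaRect(p[:,:2].astype(np.float32)))
# reference: standing spare tops
for c in((.5375,.0325),(.456,.099),(.441,-.023)):
    m=(abs(x-c[0])<.03)&(abs(y-c[1])<.03)&(z>.03)&(z<.1); print(c,np.percentile(z[m],[90,95,99]),w[m&(z>.056)].mean(0))
plan((441,-22.9,150,123.6),(441,-22.9,50,None))
E
```

```text
[0.06319239 0.07002615 0.07113912 0.07179687 0.07293113] 200
[ 645.15434041 -112.51641637   70.17076166] ((646.9956665039062, -113.69126892089844), (41.87769317626953, 30.22627067565918), 87.48292541503906)
(0.5375, 0.0325) [0.06073463 0.06141446 0.06230948] [0.53531579 0.03504394 0.05994701]
(0.456, 0.099) [0.06112919 0.06181263 0.06275849] [0.45364961 0.10175634 0.06004291]
(0.441, -0.023) [0.06134633 0.06198302 0.06255064] [ 0.4394382  -0.01956108  0.06016485]
t 23.98 p [ 649.2 -116.1  154.9] psi 85.9 tiltz [ 0.0095 -0.0036 -0.9999] q [-20.  37.  65.  -0.  78. -16.] w 0.0469 f [ 1.6 -1.8  5.2]
shift [ 0.0781 -0.2143  0.0049] len 0.228 turn -0.6581
shift [0.  0.  0.1] len 0.1 turn 0.0
```

The first spare is home, with its top at 70 mm. Its pocket lies about 1.5 mm nearer than I measured, so I'll shift the others by that. Next, the spare at (441,-23).

Emit:
{"api": "send_rows", "payload": {"deltas": [[[0.0156,-0.0429,0,0,0,0,0.6],[0.0156,-0.0429,0,0,0,0,0.6],[0.0156,-0.0429,0,0,0,0,0.6],[0.0156,-0.0429,0,0,0,0,0.6],[0.0156,-0.0429,0,0,0,0,0.6],[0,0,0,0,0,-0.1645,0.6],[0,0,0,0,0,-0.1645,0.6],[0,0,0,0,0,-0.1645,0.6],[0,0,0,0,0,-0.1645,0.6],[0,0,0,0,0,0,0.6],[0,0,0,0,0,0,0.6]]]}}

```text
time_s: 25.35
position: [0.4388, -0.0223, 0.1466]
tool_rot: [[-0.551, 0.835, 0.0], [0.835, 0.551, -0.0], [-0.0, 0.0, -1.0]]
ft_force: [0.6, -0.6, -0.2]
grip_width: 0.0683
gripper_force: 0.0
```

```bash
python3 -c "
from h import *
plan((441,-22.9,50,123.6))"
```

```text
t 25.35 p [438.8 -22.3 146.6] psi 123.4 tiltz [ 1.e-04 -0.e+00 -1.e+00] q [-18.  18. 101.   0.  61. -52.] w 0.0683 f [ 0.6 -0.6 -0.2]
shift [-0.0017  0.0015  0.0966] len 0.097 turn -0.0034
```

Emit:
{"api": "send_rows", "payload": {"deltas": [[[-0.0017,0.0015,0.035,0,0,-0.0034,0.6],[0,0,0.035,0,0,0,0.6],[0,0,0.0266,0,0,0,0.6],[0,0,0,0,0,0,0.6],[0,0,0,0,0,0,-1],[0,0,0,0,0,0,-1],[0,0,0,0,0,0,-1],[0,0,0,0,0,0,-1],[0,0,-0.03,0,0,0,-1],[0,0,-0.04,0,0,0,-1],[0,0,-0.03,0,0,0,-1],[0,0,0,0,0,0,-1]]]}}

```text
time_s: 26.85
position: [0.4417, -0.023, 0.1522]
tool_rot: [[-0.556, 0.831, 0.005], [0.831, 0.556, -0.002], [-0.004, 0.003, -1.0]]
ft_force: [0.5, -0.2, -1.6]
grip_width: 0.0293
gripper_force: 59.4
```

```bash
python3 -c "
from h import *
plan((651.2,-55.6,150,85.9),(651.2,-55.6,85,None))"
```

```text
t 26.85 p [441.7 -23.  152.2] psi 123.78 tiltz [ 0.0052 -0.0017 -1.    ] q [-18.  18. 100.   0.  61. -52.] w 0.0293 f [ 0.5 -0.2 -1.6]
shift [-0.1435  0.156   0.0022] len 0.212 turn 0.6611
shift [0.    0.    0.065] len 0.065 turn 0.0
```

Emit:
{"api": "send_rows", "payload": {"deltas": [[[-0.0287,0.0312,0,0,0,0,-1],[-0.0287,0.0312,0,0,0,0,-1],[-0.0287,0.0312,0,0,0,0,-1],[-0.0287,0.0312,0,0,0,0,-1],[-0.0287,0.0312,0,0,0,0,-1],[0,0,0,0,0,0.1645,-1],[0,0,0,0,0,0.1645,-1],[0,0,0,0,0,0.1645,-1],[0,0,0,0,0,0.1645,-1],[0,0,0.03,0,0,0,-1],[0,0,0.02,0,0,0,-1],[0,0,0,0,0,0,-1]]]}}

```text
time_s: 28.35
position: [0.6493, -0.0551, 0.0974]
tool_rot: [[0.069, 0.998, -0.005], [0.998, -0.069, 0.001], [0.001, -0.005, -1.0]]
ft_force: [-0.3, 0.1, -0.9]
grip_width: 0.0294
gripper_force: 59.8
```

```bash
python3 -c "
from h import *
plan((651.2,-55.6,85,85.9),(651.2,-55.6,77,None))"
```

```text
t 28.35 p [649.3 -55.1  97.4] psi 86.07 tiltz [-0.0049  0.0013 -1.    ] q [-15.  40.  69.  -0.  71. -11.] w 0.0294 f [-0.3  0.1 -0.9]
shift [-0.0003  0.0019  0.0124] len 0.013 turn 0.003
shift [0.    0.    0.008] len 0.008 turn 0.0
```

Emit:
{"api": "send_rows", "payload": {"deltas": [[[0,0.001,0,0,0,0.003,-1],[0,0,0,0,0,0,-1],[0,0,0.012,0,0,0,-1],[0,0,0.004,0,0,0,-1],[0,0,0.003,0,0,0,-1],[0,0,0.001,0,0,0,-1],[0,0,0,0,0,0,-1]]]}}

```text
time_s: 29.22
position: [0.6515, -0.0555, 0.0801]
tool_rot: [[0.071, 0.997, 0.0], [0.997, -0.071, -0.0], [-0.0, 0.0, -1.0]]
ft_force: [0.1, -0.5, -0.3]
grip_width: 0.0294
gripper_force: 59.8
```

Position and force are clean, so I'll push through.

Emit:
{"api": "send_rows", "payload": {"deltas": [[[0,0,0.004,0,0,0,-1],[0,0,0.004,0,0,0,-1],[0,0,0.003,0,0,0,-1],[0,0,0.003,0,0,0,-1],[0,0,0.003,0,0,0,-1],[0,0,0.0025,0,0,0,-1],[0,0,0.001,0,0,0,-1],[0,0,0,0,0,0,-1]]]}}

```text
time_s: 30.22
position: [0.6512, -0.0553, 0.0611]
tool_rot: [[0.071, 0.997, -0.0], [0.997, -0.071, -0.0], [-0.0, 0.0, -1.0]]
ft_force: [-7.0, 2.0, 15.4]
grip_width: 0.0295
gripper_force: 62.1
```

Emit:
{"api": "send_rows", "payload": {"deltas": [[[0,0,0.001,0,0,0,-1],[0,0,0.001,0,0,0,-1],[0,0,0,0,0,0,-1],[0,0,0,0,0,0,0.1],[0,0,0,0,0,0,0.1],[0,0,0,0,0,0,0.1],[0,0,0,0,0,0,0.1],[0,0,-0.04,0,0,0,0.1],[0,0,-0.05,0,0,0,0.1],[0,0,0,0,0,0,0.1]]]}}

```text
time_s: 31.48
position: [0.653, -0.0558, 0.1517]
tool_rot: [[0.071, 0.997, 0.008], [0.997, -0.071, -0.002], [-0.002, 0.008, -1.0]]
ft_force: [1.5, -0.1, -0.4]
grip_width: 0.0472
gripper_force: 0.0
```

```bash
cat >> h.py <<'E'
def seated(px,py):
    im,w,K,R,t=snap("side"); x,y,z=[w[...,i] for i in range(3)]
    m=(abs(x-px)<.025)&(abs(y-py)<.028)&(z>.045)&(z<.1); q=np.percentile(z[m],[80,90,95])
    p=w[m&(z>q[1]-.004)]*1000; print("top z",q.round(4),p.mean(0).round(1),cv2.minAreaRect(p[:,:2].astype(np.float32)))
E
python3 -c "
from h import *
seated(.6512,-.0556)
plan((537.8,32.6,150,-0.9),(537.8,32.6,50,None))"
```

```text
top z [0.0702 0.0709 0.0716] [649.8 -51.4  70. ] ((650.953125, -52.37161636352539), (30.564817428588867, 41.02652359008789), 1.470998764038086)
t 31.52 p [651.9 -55.5 149. ] psi 85.91 tiltz [ 3.1e-03 -9.0e-04 -1.0e+00] q [-15.  37.  66.  -0.  77. -11.] w 0.0471 f [-0.2  0.4 -0.4]
shift [ 0.0798 -0.1201 -0.001 ] len 0.144 turn 1.5152
shift [ 0.  -0.   0.1] len 0.1 turn 0.0
```

Second spare home. Next, the spare at (538,33).

Emit:
{"api": "send_rows", "payload": {"deltas": [[[0.0266,-0.04,0,0,0,0,0.6],[0.0266,-0.04,0,0,0,0,0.6],[0.0266,-0.04,0,0,0,0,0.6],[0,0,0,0,0,0.1684,0.6],[0,0,0,0,0,0.1684,0.6],[0,0,0,0,0,0.1684,0.6],[0,0,0,0,0,0.1684,0.6],[0,0,0,0,0,0.1684,0.6],[0,0,0,0,0,0.1684,0.6],[0,0,0,0,0,0.1684,0.6],[0,0,0,0,0,0.1684,0.6],[0,0,0,0,0,0.1684,0.6]]]}}

```text
time_s: 33.02
position: [0.5368, 0.0328, 0.146]
tool_rot: [[1.0, -0.022, -0.003], [-0.022, -1.0, 0.0], [-0.003, -0.0, -1.0]]
ft_force: [0.7, 0.0, -0.3]
grip_width: 0.0682
gripper_force: 0.0
```

Emit:
{"api": "send_rows", "payload": {"deltas": [[[0,0,0.02,0,0,0,0.6],[0,0,0,0,0,0,0.6],[0,0,0,0,0,0,0.6]]]}}

```text
time_s: 33.4
position: [0.5374, 0.0327, 0.1274]
tool_rot: [[1.0, -0.016, -0.001], [-0.016, -1.0, 0.0], [-0.001, -0.0, -1.0]]
ft_force: [0.4, 0.2, 1.0]
grip_width: 0.0682
gripper_force: 0.0
```

```bash
python3 -c "
from h import *
plan((537.8,32.6,50,-0.9))"
```

```text
t 33.4 p [537.4  32.7 127.4] psi -0.92 tiltz [-7.e-04  1.e-04 -1.e+00] q [-9. 28. 87. -0. 65. 82.] w 0.0682 f [0.4 0.2 1. ]
shift [0.0004 0.0001 0.0774] len 0.077 turn -0.0004
```

Emit:
{"api": "send_rows", "payload": {"deltas": [[[0.0004,0,0.035,0,0,0,0.6],[0,0,0.03,0,0,0,0.6],[0,0,0.0125,0,0,0,0.6],[0,0,0,0,0,0,0.6],[0,0,0,0,0,0,-1],[0,0,0,0,0,0,-1],[0,0,0,0,0,0,-1],[0,0,0,0,0,0,-1],[0,0,-0.03,0,0,0,-1],[0,0,-0.04,0,0,0,-1],[0,0,-0.03,0,0,0,-1],[0,0,0,0,0,0,-1]]]}}

```text
time_s: 34.9
position: [0.5386, 0.0326, 0.1521]
tool_rot: [[1.0, -0.016, 0.005], [-0.016, -1.0, -0.001], [0.005, 0.001, -1.0]]
ft_force: [-0.2, 0.2, -1.9]
grip_width: 0.0293
gripper_force: 59.4
```

```bash
python3 -c "
from h import *
plan((655.4,4.2,150,85.9),(655.4,4.2,85,None))"
```

```text
t 34.9 p [538.6  32.6 152.1] psi -0.92 tiltz [ 4.5e-03 -7.0e-04 -1.0e+00] q [-9. 26. 86.  0. 68. 82.] w 0.0293 f [-0.2  0.2 -1.9]
shift [0.1173 0.0265 0.0021] len 0.12 turn -1.5154
shift [0.    0.    0.065] len 0.065 turn 0.0
```

Emit:
{"api": "send_rows", "payload": {"deltas": [[[0.0392,0.0088,0,0,0,0,-1],[0.0392,0.0088,0,0,0,0,-1],[0.0392,0.0088,0,0,0,0,-1],[0,0,0,0,0,-0.1684,-1],[0,0,0,0,0,-0.1684,-1],[0,0,0,0,0,-0.1684,-1],[0,0,0,0,0,-0.1684,-1],[0,0,0,0,0,-0.1684,-1],[0,0,0,0,0,-0.1684,-1],[0,0,0,0,0,-0.1684,-1],[0,0,0,0,0,-0.1684,-1],[0,0,0,0,0,-0.1684,-1]]]}}

```text
time_s: 36.4
position: [0.6544, 0.0045, 0.1482]
tool_rot: [[0.066, 0.998, -0.003], [0.998, -0.066, 0.0], [0.0, -0.003, -1.0]]
ft_force: [-0.2, -0.0, -1.4]
grip_width: 0.0294
gripper_force: 59.4
```

Emit:
{"api": "send_rows", "payload": {"deltas": [[[0,0,0.03,0,0,0,-1],[0,0,0.02,0,0,0,-1],[0,0,0,0,0,0,-1],[0,0,0,0,0,0,-1],[0,0,0,0,0,0,-1]]]}}

```text
time_s: 37.02
position: [0.6553, 0.0044, 0.1008]
tool_rot: [[0.071, 0.997, 0.001], [0.997, -0.071, -0.0], [-0.0, 0.001, -1.0]]
ft_force: [0.4, -1.0, -1.8]
grip_width: 0.0293
gripper_force: 59.4
```

```bash
python3 -c "
from h import *
plan((655.4,4.2,80,85.9))"
```

```text
t 37.02 p [655.3   4.4 100.8] psi 85.91 tiltz [ 1.4e-03 -3.0e-04 -1.0e+00] q [-10.  40.  69.  -0.  71.  -6.] w 0.0293 f [ 0.4 -1.  -1.8]
shift [-0.0001  0.0001  0.0208] len 0.021 turn 0.0002
```

Emit:
{"api": "send_rows", "payload": {"deltas": [[[0,-0.0005,0.012,0,0,0,-1],[0,0,0.006,0,0,0,-1],[0,0,0.004,0,0,0,-1],[0,0,0.003,0,0,0,-1],[0,0,0,0,0,0,-1]]]}}

```text
time_s: 37.65
position: [0.6551, 0.0043, 0.0753]
tool_rot: [[0.071, 0.997, 0.002], [0.997, -0.071, -0.0], [-0.0, 0.002, -1.0]]
ft_force: [2.8, -0.6, -0.3]
grip_width: 0.0294
gripper_force: 59.4
```

Emit:
{"api": "send_rows", "payload": {"deltas": [[[0,0,0.003,0,0,0,-1],[0,0,0.003,0,0,0,-1],[0,0,0.003,0,0,0,-1],[0,0,0.003,0,0,0,-1],[0,0,0.003,0,0,0,-1],[0,0,0.0015,0,0,0,-1],[0,0,0.001,0,0,0,-1],[0,0,0,0,0,0,-1]]]}}

```text
time_s: 38.65
position: [0.6546, 0.0044, 0.061]
tool_rot: [[0.071, 0.997, 0.002], [0.997, -0.071, -0.001], [-0.001, 0.002, -1.0]]
ft_force: [-9.0, 0.5, 27.3]
grip_width: 0.0293
gripper_force: 63.3
```

Emit:
{"api": "send_rows", "payload": {"deltas": [[[0,0,0.001,0,0,0,-1],[0,0,0,0,0,0,-1],[0,0,0,0,0,0,0.1],[0,0,0,0,0,0,0.1],[0,0,0,0,0,0,0.1],[0,0,0,0,0,0,0.1],[0,0,-0.04,0,0,0,0.1],[0,0,-0.05,0,0,0,0.1],[0,0,0,0,0,0,0.1],[0,0,0,0,0,0,0.1]]]}}

```text
time_s: 39.9
position: [0.6541, 0.0045, 0.1457]
tool_rot: [[0.071, 0.997, -0.001], [0.997, -0.071, 0.0], [0.0, -0.001, -1.0]]
ft_force: [-0.5, -0.4, 0.1]
grip_width: 0.0469
gripper_force: 0.0
```

```bash
python3 -c "
from h import *
seated(.6546,.0042)
plan((455.7,98.8,150,63.5),(455.7,98.8,50,None))"
```

```text
top z [0.0703 0.0713 0.0717] [652.6   6.   70.3] ((653.67431640625, 3.274188995361328), (43.17232131958008, 30.609739303588867), 81.66885375976562)
t 39.95 p [653.9   4.5 145.1] psi 85.91 tiltz [-2.6e-03  5.0e-04 -1.0e+00] q [-10.  37.  66.   0.  77.  -6.] w 0.047 f [-0.6 -0.3 -0.9]
shift [ 0.0799 -0.2044 -0.0049] len 0.22 turn 0.3911
shift [0.  0.  0.1] len 0.1 turn 0.0
```

Third spare home. Now the last one, at (456,99).

Emit:
{"api": "send_rows", "payload": {"deltas": [[[0.016,-0.041,0,0,0,0,0.6],[0.016,-0.041,0,0,0,0,0.6],[0.016,-0.041,0,0,0,0,0.6],[0.016,-0.041,0,0,0,0,0.6],[0.016,-0.041,0,0,0,0,0.6],[0,0,0,0,0,0.1304,0.6],[0,0,0,0,0,0.1304,0.6],[0,0,0,0,0,0.1304,0.6],[0,0,0,0,0,0,0.6],[0,0,0,0,0,0,0.6],[0,0,0,0,0,0,0.6]]]}}

```text
time_s: 41.32
position: [0.4556, 0.0988, 0.1463]
tool_rot: [[0.445, 0.895, -0.001], [0.895, -0.445, 0.0], [-0.0, -0.001, -1.0]]
ft_force: [-0.6, 0.1, 0.5]
grip_width: 0.0685
gripper_force: 0.0
```

```bash
python3 -c "
from h import *
plan((455.7,98.8,50,63.5))"
```

```text
t 41.33 p [455.6  98.8 146.3] psi 63.57 tiltz [-6.e-04  0.e+00 -1.e+00] q [-2. 21. 97. -0. 62. 24.] w 0.0685 f [-0.6  0.1  0.5]
shift [0.     0.0001 0.0963] len 0.096 turn 0.0013
```

Emit:
{"api": "send_rows", "payload": {"deltas": [[[0,0,0.035,0,0,0.0013,0.6],[0,0,0.035,0,0,0,0.6],[0,0,0.0263,0,0,0,0.6],[0,0,0,0,0,0,0.6],[0,0,0,0,0,0,-1],[0,0,0,0,0,0,-1],[0,0,0,0,0,0,-1],[0,0,0,0,0,0,-1],[0,0,-0.03,0,0,0,-1],[0,0,-0.04,0,0,0,-1],[0,0,-0.03,0,0,0,-1],[0,0,0,0,0,0,-1]]]}}

```text
time_s: 42.82
position: [0.4564, 0.0989, 0.1522]
tool_rot: [[0.447, 0.894, 0.005], [0.894, -0.447, -0.0], [0.002, 0.004, -1.0]]
ft_force: [-0.2, 0.4, -1.4]
grip_width: 0.0291
gripper_force: 59.5
```

```bash
python3 -c "
from h import *
plan((659.2,64.1,150,85.9),(659.2,64.1,85,None))"
```

```text
t 42.83 p [456.4  98.9 152.2] psi 63.43 tiltz [ 4.9e-03 -2.0e-04 -1.0e+00] q [-2. 20. 97.  0. 63. 24.] w 0.0291 f [-0.2  0.4 -1.4]
shift [0.0596 0.1969 0.0022] len 0.206 turn -0.3922
shift [0.    0.    0.065] len 0.065 turn 0.0
```

Emit:
{"api": "send_rows", "payload": {"deltas": [[[0.012,0.0395,0,0,0,0,-1],[0.012,0.0395,0,0,0,0,-1],[0.012,0.0395,0,0,0,0,-1],[0.012,0.0395,0,0,0,0,-1],[0.012,0.0395,0,0,0,0,-1],[0,0,0,0,0,-0.1307,-1],[0,0,0,0,0,-0.1307,-1],[0,0,0.015,0,0,-0.1307,-1],[0,0,0.025,0,0,0,-1],[0,0,0.01,0,0,0,-1],[0,0,0,0,0,0,-1],[0,0,0,0,0,0,-1]]]}}

```text
time_s: 44.32
position: [0.6596, 0.0641, 0.101]
tool_rot: [[0.072, 0.997, 0.001], [0.997, -0.072, -0.0], [-0.0, 0.001, -1.0]]
ft_force: [-0.6, 0.3, -1.4]
grip_width: 0.0294
gripper_force: 59.8
```

```bash
python3 -c "
from h import *
plan((659.2,64.1,80,85.9))"
```

```text
t 44.33 p [659.6  64.1 101. ] psi 85.88 tiltz [ 1.4e-03 -1.0e-04 -1.0e+00] q [-5. 41. 67.  0. 72. -1.] w 0.0294 f [-0.6  0.3 -1.4]
shift [-0.     -0.0004  0.021 ] len 0.021 turn -0.0003
```

Emit:
{"api": "send_rows", "payload": {"deltas": [[[0,-0.0007,0.012,0,0,0,-1],[0,0,0.006,0,0,0,-1],[0,0,0.004,0,0,0,-1],[0,0,0.003,0,0,0,-1],[0,0,0,0,0,0,-1]]]}}

```text
time_s: 44.95
position: [0.6593, 0.0641, 0.0759]
tool_rot: [[0.072, 0.997, 0.003], [0.997, -0.072, -0.0], [-0.0, 0.003, -1.0]]
ft_force: [3.0, -0.6, 1.9]
grip_width: 0.0294
gripper_force: 60.2
```

Emit:
{"api": "send_rows", "payload": {"deltas": [[[0,0,0.003,0,0,0,-1],[0,0,0.003,0,0,0,-1],[0,0,0.003,0,0,0,-1],[0,0,0.003,0,0,0,-1],[0,0,0.003,0,0,0,-1],[0,0,0.0015,0,0,0,-1],[0,0,0.001,0,0,0,-1],[0,0,0.001,0,0,0,-1],[0,0,0,0,0,0,-1]]]}}

```text
time_s: 46.08
position: [0.6588, 0.0642, 0.0612]
tool_rot: [[0.071, 0.997, 0.003], [0.997, -0.071, -0.001], [-0.0, 0.003, -1.0]]
ft_force: [-9.7, 0.0, 32.7]
grip_width: 0.0286
gripper_force: 64.3
```

Emit:
{"api": "send_rows", "payload": {"deltas": [[[0,0,0,0,0,0,0.1],[0,0,0,0,0,0,0.1],[0,0,0,0,0,0,0.1],[0,0,0,0,0,0,0.1],[0,0,-0.04,0,0,0,0.1],[0,0,-0.05,0,0,0,0.1],[0,0,-0.02,0,0,0,0.1],[0,0,0,0,0,0,0.1]]]}}

```text
time_s: 47.08
position: [0.6589, 0.0642, 0.168]
tool_rot: [[0.072, 0.997, 0.003], [0.997, -0.072, -0.0], [-0.0, 0.003, -1.0]]
ft_force: [0.2, -0.2, -0.3]
grip_width: 0.047
gripper_force: 0.0
```

```bash
cat >> h.py <<'E'
def block(box=(.3,.8,-.5,-.12),lo=.014,hi=.032):
    im,w,K,R,t=snap("top"); i=im.astype(int); ww=w.copy(); ww[~(i[...,0]-i[...,2]>20)]=np.nan
    for r in rects(ww,lo,hi,box,60): print('block',r)
    return im
E
python3 -c "
from h import *
seated(.6588,.0641)
im=block(); save(im[120:300,140:420],'pics/top9.png',2.8)
plan()"
```

```text
top z [0.0702 0.0708 0.0713] [658.1  66.3  70. ] ((657.8092041015625, 64.00355529785156), (41.11437225341797, 31.01923179626465), 79.5056381225586)
block (181, array([ 775.1, -170.4]), array([97.5, 49.5]), -89.7, array([ 770.5, -169.6,   24.4]), (313, 139))
block (384, array([ 619.1, -199. ]), array([80.8, 46.2]), -73.3, array([ 618.2, -198.4,   22.4]), (323, 186))
block (197, array([ 494.9, -356.9]), array([109.3,  35.6]), 69.9, array([ 497.7, -365.7,   26.3]), (379, 225))
block (156, array([ 371. , -360.1]), array([95.4, 22.6]), -20.9, array([ 370.1, -358.9,   26.6]), (379, 268))
t 47.17 p [658.   64.2 165.3] psi 85.89 tiltz [-2.1e-03  2.0e-04 -1.0e+00] q [-5. 37. 63. -0. 80. -1.] w 0.0467 f [ 0.4 -0.2 -0.5]
```

View pics/top9.png

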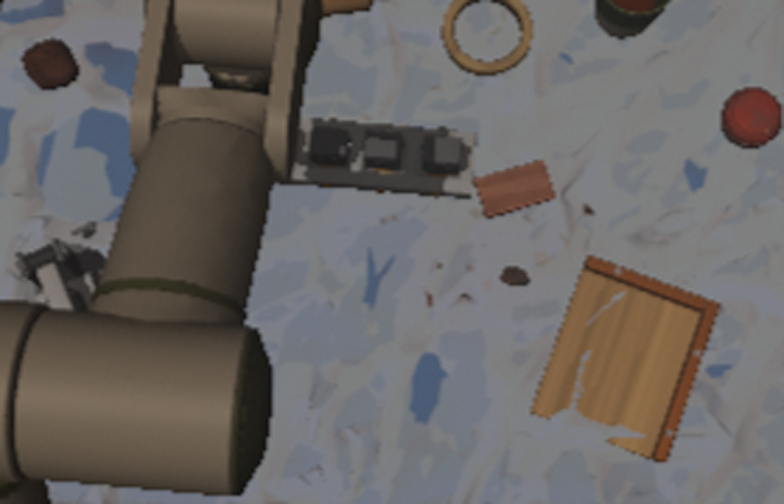

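The block has been knocked to about (514,188) in the crop, beside the rack's end; the fourth spare is home (top 70 mm). Going to the block.

```bash
python3 -c "
from h import *
plan((618.8,-198.8,165,106.7),(618.8,-198.8,28,None))"
```

```text
t 47.17 p [658.   64.2 165.3] psi 85.89 tiltz [-2.1e-03  2.0e-04 -1.0e+00] q [-5. 37. 63. -0. 80. -1.] w 0.0467 f [ 0.4 -0.2 -0.5]
shift [-0.2652 -0.0202  0.0003] len 0.266 turn -0.3633
shift [0.    0.    0.137] len 0.137 turn 0.0
```

Emit:
{"api": "send_rows", "payload": {"deltas": [[[-0.0442,-0.0034,0,0,0,0,0.8],[-0.0442,-0.0034,0,0,0,0,0.8],[-0.0442,-0.0034,0,0,0,0,0.8],[-0.0442,-0.0034,0,0,0,0,0.8],[-0.0442,-0.0034,0,0,0,0,0.8],[-0.0442,-0.0034,0,0,0,0,0.8],[0,0,0,0,0,-0.1816,0.8],[0,0,0,0,0,-0.1816,0.8],[0,0,0,0,0,0,0.8],[0,0,0,0,0,0,0.8]]]}}

```text
time_s: 48.42
position: [0.6189, -0.1986, 0.1658]
tool_rot: [[-0.284, 0.959, -0.001], [0.959, 0.284, 0.001], [0.001, -0.001, -1.0]]
ft_force: [0.7, 0.2, -0.3]
grip_width: 0.0769
gripper_force: 0.0
```

```bash
python3 -c "
from h import *
plan((618.8,-198.8,28,106.7))"
```

```text
t 48.42 p [ 618.9 -198.6  165.8] psi 106.51 tiltz [-1.3e-03  7.0e-04 -1.0e+00] q [-28.  36.  65.  -0.  79. -45.] w 0.0769 f [ 0.7  0.2 -0.3]
shift [-1.000e-04 -2.000e-04  1.378e-01] len 0.138 turn -0.0034
```

Emit:
{"api": "send_rows", "payload": {"deltas": [[[0,0,0.04,0,0,-0.0034,0.8],[0,0,0.04,0,0,0,0.8],[0,0,0.035,0,0,0,0.8],[0,0,0.0228,0,0,0,0.8],[0,0,0,0,0,0,0.8],[0,0,0,0,0,0,-1],[0,0,0,0,0,0,-1],[0,0,0,0,0,0,-1],[0,0,0,0,0,0,-1],[0,0,-0.03,0,0,0,-1],[0,0,-0.04,0,0,0,-1],[0,0,-0.03,0,0,0,-1]]], "squeeze": 40}}

```text
time_s: 49.92
position: [0.6192, -0.1989, 0.1309]
tool_rot: [[-0.29, 0.957, 0.001], [0.957, 0.29, -0.001], [-0.001, 0.001, -1.0]]
ft_force: [0.3, 0.7, -0.7]
grip_width: 0.0451
gripper_force: 41.6
```

```bash
python3 - <<'E'
from h import *
C=np.array([484.1,-395.5]); a=np.radians(-20.6); ex=np.array([np.cos(a),np.sin(a)]); ey=np.array([-np.sin(a),np.cos(a)])
for p in ((-60,56),(-40,23)): print(p,C+p[0]*ex+p[1]*ey)
t=C-60*ex+56*ey
plan((t[0],t[1],128,159.4),(t[0],t[1],42,None))
E
```

```text
(-60, 56) [ 447.63956017 -321.97016709]
(-40, 23) [ 454.74997648 -359.89696474]
t 49.92 p [ 619.2 -198.9  130.9] psi 106.88 tiltz [ 1.4e-03 -7.0e-04 -1.0e+00] q [-28.  38.  68.   0.  75. -45.] w 0.0451 f [ 0.3  0.7 -0.7]
shift [-0.0679 -0.1999  0.0029] len 0.211 turn -0.9167
shift [0.    0.    0.086] len 0.086 turn 0.0
```

Emit:
{"api": "send_rows", "payload": {"deltas": [[[-0.0136,-0.04,0,0,0,0,-1],[-0.0136,-0.04,0,0,0,0,-1],[-0.0136,-0.04,0,0,0,0,-1],[-0.0136,-0.04,0,0,0,0,-1],[-0.0136,-0.04,0,0,0,0,-1],[0,0,0,0,0,-0.1837,-1],[0,0,0,0,0,-0.1837,-1],[0,0,0,0,0,-0.1837,-1],[0,0,0,0,0,-0.1837,-1],[0,0,0,0,0,-0.1837,-1],[0,0,0.03,0,0,0,-1],[0,0,0,0,0,0,-1]]]}}

```text
time_s: 51.42
position: [0.4468, -0.3213, 0.0978]
tool_rot: [[-0.937, 0.35, -0.002], [0.35, 0.937, 0.003], [0.003, 0.002, -1.0]]
ft_force: [0.1, -0.6, -0.4]
grip_width: 0.045
gripper_force: 41.6
```

```bash
python3 - <<'E'
from h import *
plan((447.6,-322,60,159.4),(447.6,-322,41,None))
E
```

```text
t 51.42 p [ 446.8 -321.3   97.8] psi 159.49 tiltz [-0.0024  0.0027 -1.    ] q [ -48.   31.   87.   -0.   62. -118.] w 0.045 f [ 0.1 -0.6 -0.4]
shift [-0.001  -0.0004  0.0378] len 0.038 turn 0.0016
shift [0.    0.    0.019] len 0.019 turn 0.0
```

Emit:
{"api": "send_rows", "payload": {"deltas": [[[0,0,0.03,0,0,0.0016,-1],[0,0,0.015,0,0,0,-1],[0,0,0.006,0,0,0,-1],[0,0,0.003,0,0,0,-1],[0,0,0.002,0,0,0,-1],[0,0,0,0,0,0,-1]]]}}

```text
time_s: 52.18
position: [0.4476, -0.3221, 0.0433]
tool_rot: [[-0.936, 0.351, 0.0], [0.351, 0.936, -0.0], [-0.0, -0.0, -1.0]]
ft_force: [-0.4, 0.5, -0.1]
grip_width: 0.045
gripper_force: 41.6
```

Emit:
{"api": "send_rows", "payload": {"deltas": [[[0,0,0.002,0,0,0,-1],[0,0,0.001,0,0,0,-1],[-0.008,0,0,0,0,0,-1],[-0.006,0,0,0,0,0,-1],[-0.003,0,0,0,0,0,-1],[0,0,0,0,0,0,-1]]]}}

```text
time_s: 52.92
position: [0.4627, -0.328, 0.0424]
tool_rot: [[-0.936, 0.351, -0.001], [0.351, 0.936, -0.001], [0.001, -0.001, -1.0]]
ft_force: [-10.2, 3.4, 25.9]
grip_width: 0.0451
gripper_force: 44.5
```

Emit:
{"api": "send_rows", "payload": {"deltas": [[[-0.0015,0,0,0,0,0,-1],[-0.0015,0,0,0,0,0,-1],[-0.001,0,0,0,0,0,-1],[0,0,0,0,0,0,-1]]]}}

```text
time_s: 53.42
position: [0.4661, -0.3292, 0.0423]
tool_rot: [[-0.936, 0.351, -0.002], [0.351, 0.936, -0.0], [0.002, -0.001, -1.0]]
ft_force: [-13.7, 4.5, 25.5]
grip_width: 0.0447
gripper_force: 44.6
```

Emit:
{"api": "send_rows", "payload": {"deltas": [[[0,0,-0.0017,0,0,0,-1],[-0.001,0,0,0,0,0,-1],[0,0,0,0,0,0,-1]]]}}

```text
time_s: 53.8
position: [0.4667, -0.3294, 0.0424]
tool_rot: [[-0.936, 0.351, -0.003], [0.351, 0.936, 0.001], [0.003, -0.0, -1.0]]
ft_force: [-11.1, 2.8, 13.4]
grip_width: 0.0451
gripper_force: 43.2
```

Emit:
{"api": "send_rows", "payload": {"deltas": [[[-0.001,0,0,0,0,0,-1],[-0.001,0,0,0,0,0,-1],[0,0,0,0,0,0,-1]]]}}

```text
time_s: 54.18
position: [0.4668, -0.3294, 0.0424]
tool_rot: [[-0.936, 0.351, -0.007], [0.351, 0.936, 0.003], [0.008, 0.0, -1.0]]
ft_force: [-20.8, 4.8, 20.0]
grip_width: 0.0451
gripper_force: 43.8
```

The block's end is against the stop. Now I release, go to its free side and push it to the fence.

Emit:
{"api": "send_rows", "payload": {"deltas": [[[0.0015,0,-0.0007,0,0,0,-1],[0,0,0,0,0,0,0.35],[0,0,0,0,0,0,0.35],[0,0,0,0,0,0,0.35],[0,0,-0.03,0,0,0,0.35],[0,0,-0.03,0,0,0,-1],[0,0.03,0,0,0,0,-1],[0,0.026,0,0,0,0,-1],[0,0,0,0,0,0,-1],[0,0,0,0,0,0,-1],[0,0,0.03,0,0,0,-1],[0,0,0.028,0,0,0,-1]]]}}

```text
time_s: 55.68
position: [0.4881, -0.2786, 0.0436]
tool_rot: [[-0.936, 0.352, 0.001], [0.352, 0.936, -0.001], [-0.001, -0.0, -1.0]]
ft_force: [0.6, 0.6, -0.6]
grip_width: -0.0001
gripper_force: 0.0
```

```bash
cat >> h.py <<'E'
C0=np.array([484.1,-395.5]); a_=np.radians(-20.6); EX=np.array([np.cos(a_),np.sin(a_)]); EY=np.array([-np.sin(a_),np.cos(a_)])
def cor(p): d=np.array(p[:2])-C0; return np.round([d@EX,d@EY],1)
def blk():
    im,w,K,R,t=snap("top"); i=im.astype(int); x,y,z=[w[...,k] for k in range(3)]
    m=(z>.0315)&(z<.038)&(x>.38)&(x<.52)&(y>-.42)&(y<-.25)&(i[...,0]-i[...,2]>8)
    p=w[m]*1000; r=cv2.minAreaRect(p[:,:2].astype(np.float32)); print("blk",len(p),cor(r[0]),np.round(r[1],1),round(r[2],1),"mean",cor(p.mean(0)))
    return im
E
python3 -c "
from h import *
plan(); print(cor(np.array(telemetry.observe()['position'])*1000)); blk()"
```

```text
t 55.67 p [ 488.1 -278.6   43.6] psi 159.36 tiltz [ 6.e-04 -7.e-04 -1.e+00] q [ -42.   37.   88.   -0.   55. -111.] w -0.0001 f [ 0.6  0.6 -0.6]
[-37.4 110.8]
blk 75 [-48.6  13.3] [ 54.3 120.4] 68.8 mean [-45.1  -3.5]
```

Emit:
{"api": "send_rows", "payload": {"deltas": [[[0.0026,0,0,0,0,0,-1],[0,-0.01,0,0,0,0,-1],[0,-0.008,0,0,0,0,-1],[0,-0.006,0,0,0,0,-1],[0,-0.006,0,0,0,0,-1],[0,-0.006,0,0,0,0,-1],[0,-0.004,0,0,0,0,-1],[0,0,0,0,0,0,-1]]]}}

```text
time_s: 56.72
position: [0.4716, -0.3143, 0.0443]
tool_rot: [[-0.936, 0.352, -0.0], [0.352, 0.936, -0.0], [0.0, -0.0, -1.0]]
ft_force: [-0.7, -0.2, 0.2]
grip_width: -0.0
gripper_force: 0.0
```

Emit:
{"api": "send_rows", "payload": {"deltas": [[[0,-0.003,0,0,0,0,-1],[0,-0.002,0,0,0,0,-1],[0,-0.001,0,0,0,0,-1],[0,0,0,0,0,0,-1]]]}}

```text
time_s: 57.22
position: [0.4696, -0.3197, 0.0444]
tool_rot: [[-0.936, 0.352, 0.0], [0.352, 0.936, -0.0], [-0.0, -0.0, -1.0]]
ft_force: [0.2, 0.7, -0.1]
grip_width: 0.0
gripper_force: 0.0
```

Emit:
{"api": "send_rows", "payload": {"deltas": [[[0,-0.002,0,0,0,0,-1],[0,-0.002,0,0,0,0,-1],[0,-0.001,0,0,0,0,-1],[0,-0.001,0,0,0,0,-1],[0,0,0,0,0,0,-1]]]}}

```text
time_s: 57.85
position: [0.4675, -0.3254, 0.0443]
tool_rot: [[-0.936, 0.351, 0.0], [0.351, 0.936, -0.0], [-0.0, -0.0, -1.0]]
ft_force: [0.2, 0.1, 0.7]
grip_width: 0.0001
gripper_force: 0.0
```

```bash
python3 -c "
from h import *
plan(); print(cor(np.array(telemetry.observe()['position'])*1000)); im,w,K,R,t=snap('side')
c=cv2.projectPoints(np.array([[.455,-.35,.03]]),cv2.Rodrigues(R)[0],t,K,None)[0].ravel().astype(int);print(c); save(im[c[1]-50:c[1]+50,c[0]-75:c[0]+65],'pics/side10.png',4.2)"
```

```text
t 57.85 p [ 467.5 -325.4   44.3] psi 159.42 tiltz [ 0.e+00 -1.e-04 -1.e+00] q [ -47.   37.   87.   -0.   56. -116.] w 0.0001 f [0.2 0.1 0.7]
[-40.2  59.8]
[329 187]
```

View pics/side10.png

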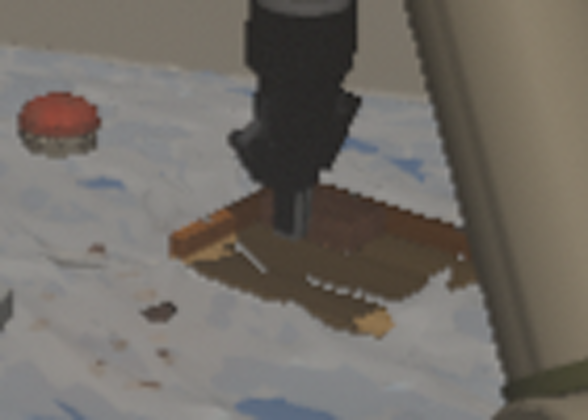

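The block shows at about (345,225), just behind the finger, and nothing is pressing yet. I'll keep pushing until the force rises.

Emit:
{"api": "send_rows", "payload": {"deltas": [[[0,-0.001,0,0,0,0,-1],[0,-0.001,0,0,0,0,-1],[0,-0.001,0,0,0,0,-1],[0,-0.001,0,0,0,0,-1],[0,0,0,0,0,0,-1]]]}}

```text
time_s: 58.52
position: [0.4666, -0.3279, 0.0443]
tool_rot: [[-0.936, 0.351, 0.001], [0.351, 0.936, 0.002], [0.0, 0.002, -1.0]]
ft_force: [5.2, 7.1, 1.7]
grip_width: -0.0006
gripper_force: 3.7
```

Emit:
{"api": "send_rows", "payload": {"deltas": [[[0,-0.001,0,0,0,0,-1],[0,-0.001,0,0,0,0,-1],[0,-0.001,0,0,0,0,-1],[0,0,0,0,0,0,-1]]]}}

```text
time_s: 59.02
position: [0.4663, -0.3283, 0.0443]
tool_rot: [[-0.936, 0.351, 0.002], [0.351, 0.936, 0.006], [0.001, 0.006, -1.0]]
ft_force: [10.7, 18.5, 4.5]
grip_width: -0.0
gripper_force: 10.5
```

Emit:
{"api": "send_rows", "payload": {"deltas": [[[0,0.005,0,0,0,0,-1],[0,0.02,0,0,0,0,-1],[0,0.01,-0.05,0,0,0,-1],[0,0.03,-0.05,0,0,0,-1],[0,0.05,0,0,0,0,-1],[0,0.05,0,0,0,0,-1],[0,0.05,0,0,0,0,-1],[0,0.05,0,0,0,0,-1],[0,0,0,0,0,0,-1]]]}}

```text
time_s: 60.15
position: [0.5586, -0.0802, 0.1442]
tool_rot: [[-0.938, 0.347, -0.0], [0.347, 0.938, 0.0], [0.0, 0.0, -1.0]]
ft_force: [0.3, -0.1, 0.4]
grip_width: -0.0003
gripper_force: 0.0
```

```bash
python3 - <<'E'
from h import *
plan()
im=blk(); save(im[190:290,320:450],"pics/top11.png",4.5)
w=snap("top")[1]; x,y,z=[w[...,k] for k in range(3)]
U=(x*1000-C0[0])*EX[0]+(y*1000-C0[1])*EX[1]; V=(x*1000-C0[0])*EY[0]+(y*1000-C0[1])*EY[1]
m=(z>.0325)&(z<.038)&(U>-110)&(U<5)&(V>-3)&(V<80)
p=np.c_[U[m],V[m]]; print(len(p),p.mean(0),np.percentile(p,[1,99],0),cv2.minAreaRect(p.astype(np.float32)),z[m].mean())
f=(z>.0265)&(z<.0325); a=f&(V<-2)&(V>-16)&(U<-95)&(U>-160); b=f&(U>2)&(U<16)&(V>55)&(V<125)
print("fence V mean (-7)",V[a].mean(),"stop U mean (7)",U[b].mean(),np.polyfit(U[a],V[a],1),np.polyfit(V[b],U[b],1))
E
```

```text
t 60.15 p [558.6 -80.2 144.2] psi 159.68 tiltz [-1.e-04  2.e-04 -1.e+00] q [-20.  29.  82.   0.  69. -90.] w -0.0003 f [ 0.3 -0.1  0.4]
blk 449 [-48.7  38.1] [104.2 123.2] 69.6 mean [-37.3  20.1]
288 [-40.96820113  22.35667421] [[-79.20968953  -1.18096738]
 [  3.13918987  60.4599615 ]] ((-48.08856201171875, 35.797462463378906), (106.58048248291016, 76.04058074951172), 0.5753996968269348) 0.0350316276816206
fence V mean (-7) -8.311432329072826 stop U mean (7) 8.127187948330052 [ 0.02597002 -5.0160388 ] [-1.44338073e-03  8.25775334e+00]
```

View pics/top11.png

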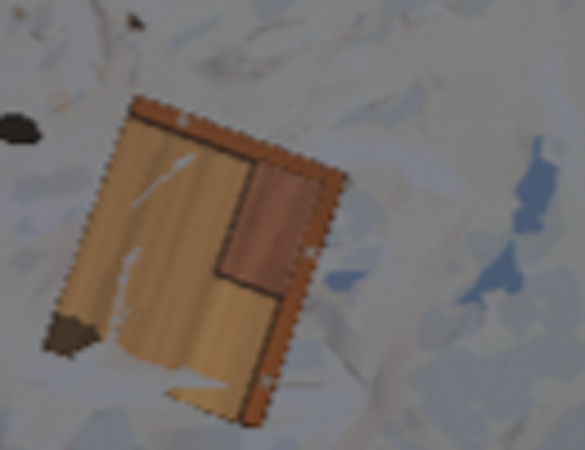

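The block lies in the corner at about (272,228) in the crop, square with both strips. There may be up to 2 mm at the end stop, so I'll nudge its free end.

```bash
python3 -c "
from h import *
t=C0-115*EX+25*EY; plan((t[0],t[1],144,159.4),(t[0],t[1],44,None))"
```

```text
t 60.25 p [558.  -83.2 144.2] psi 159.49 tiltz [-4.e-04 -3.e-04 -1.e+00] q [-20.  29.  82.  -0.  69. -90.] w 0.0001 f [-1.2 -0.5  0.1]
shift [ 7.480e-02 -2.932e-01  2.000e-04] len 0.303 turn 0.0016
shift [0.  0.  0.1] len 0.1 turn 0.0
```

Emit:
{"api": "send_rows", "payload": {"deltas": [[[0.0125,-0.0489,0,0,0,0,-1],[0.0125,-0.0489,0,0,0,0,-1],[0.0125,-0.0489,0,0,0,0,-1],[0.0125,-0.0489,0,0,0,0,-1],[0.0125,-0.0489,0,0,0,0,-1],[0.0125,-0.0489,0,0,0,0,-1],[0,0,0,0,0,0,-1],[0,0,0,0,0,0,-1]]]}}

```text
time_s: 61.25
position: [0.3844, -0.3322, 0.1443]
tool_rot: [[-0.936, 0.353, -0.0], [0.353, 0.936, 0.0], [0.0, 0.0, -1.0]]
ft_force: [-0.4, 0.7, 0.8]
grip_width: -0.0003
gripper_force: 0.0
```

```bash
python3 -c "
from h import *
t=C0-115*EX+25*EY; plan((t[0],t[1],44,159.4))"
```

```text
t 61.25 p [ 384.4 -332.2  144.3] psi 159.33 tiltz [-2.e-04  4.e-04 -1.e+00] q [ -54.   24.   91.    0.   65. -124.] w -0.0003 f [-0.4  0.7  0.8]
shift [-0.0006  0.0008  0.1003] len 0.1 turn -0.0012
```

Emit:
{"api": "send_rows", "payload": {"deltas": [[[-0.0006,0.0008,0.04,0,0,0,-1],[0,0,0.04,0,0,0,-1],[0,0,0.02,0,0,0,-1],[0,0,0,0,0,0,-1],[-0.008,0,0,0,0,0,-1],[-0.006,0,0,0,0,0,-1],[-0.003,0,0,0,0,0,-1],[-0.003,0,0,0,0,0,-1],[0,0,0,0,0,0,-1]]]}}

```text
time_s: 62.38
position: [0.4045, -0.3386, 0.0444]
tool_rot: [[-0.936, 0.351, 0.0], [0.351, 0.936, -0.0], [-0.0, -0.0, -1.0]]
ft_force: [-0.3, 0.6, 0.3]
grip_width: 0.0003
gripper_force: 0.0
```

Emit:
{"api": "send_rows", "payload": {"deltas": [[[-0.001,0,0,0,0,0,-1],[-0.001,0,0,0,0,0,-1],[-0.001,0,0,0,0,0,-1],[-0.001,0,0,0,0,0,-1],[0,0,0,0,0,0,-1]]]}}

```text
time_s: 63.0
position: [0.4074, -0.3396, 0.0443]
tool_rot: [[-0.936, 0.351, -0.002], [0.351, 0.936, 0.001], [0.002, 0.0, -1.0]]
ft_force: [-5.1, -0.2, 3.3]
grip_width: 0.0004
gripper_force: 2.6
```

Emit:
{"api": "send_rows", "payload": {"deltas": [[[-0.001,0,0,0,0,0,-1],[-0.001,0,0,0,0,0,-1],[-0.001,0,0,0,0,0,-1],[0,0,0,0,0,0,-1]]]}}

```text
time_s: 63.5
position: [0.4077, -0.3397, 0.0443]
tool_rot: [[-0.936, 0.351, -0.008], [0.351, 0.936, 0.004], [0.009, 0.001, -1.0]]
ft_force: [-20.6, 2.8, 11.5]
grip_width: 0.0003
gripper_force: 10.2
```

Firm against the stop. I'll retreat and take a final look.

Emit:
{"api": "send_rows", "payload": {"deltas": [[[0.008,0,0,0,0,0,-1],[0.015,0,0,0,0,0,-1],[0,0,-0.05,0,0,0,-1],[0,0,-0.06,0,0,0,-1],[0,0.05,-0.02,0,0,0,-1],[0,0.05,0,0,0,0,-1],[0,0.05,0,0,0,0,-1],[0,0.05,0,0,0,0,-1],[0,0.05,0,0,0,0,-1],[0,0,0,0,0,0,-1],[0,0,0,0,0,0,-1]]]}}

```text
time_s: 64.88
position: [0.4773, -0.0992, 0.1743]
tool_rot: [[-0.936, 0.351, 0.0], [0.351, 0.936, -0.0], [-0.0, -0.0, -1.0]]
ft_force: [-1.0, 0.6, 0.4]
grip_width: -0.0002
gripper_force: 0.0
```

```bash
python3 - <<'E'
from h import *
plan()
im,w,K,R,t=snap("top"); i=im.astype(int); x,y,z=[w[...,k] for k in range(3)]
U=(x*1000-C0[0])*EX[0]+(y*1000-C0[1])*EX[1]; V=(x*1000-C0[0])*EY[0]+(y*1000-C0[1])*EY[1]
# block by hue: darker/redder than board; use height band, then erode outliers
m=((z>.0305)&(z<.038)&(U>-100)&(U<-1)&(V>1)&(V<65)).astype(np.uint8); n,l,s,_=cv2.connectedComponentsWithStats(m,connectivity=4); k=1+np.argmax(s[1:,4]); mm=l==k
p=np.c_[U[mm],V[mm]]; print(len(p),p.mean(0),p.min(0),p.max(0),cv2.minAreaRect(p.astype(np.float32)))
for a,b in((.648,-.1155),(.6512,-.0556),(.6546,.0042),(.6588,.0641)): seated(a,b)
im2,w2,*_=snap("side"); xx=(w2[...,0]-.4653)*.9078+(w2[...,1]-.267)*.4195; yy=-(w2[...,0]-.4653)*.4195+(w2[...,1]-.267)*.9078
for lo,hi in((-.06,-.04),(-.02,0),(.02,.04)):
    q=(xx>lo)&(xx<hi)&(abs(yy)<.009)&(w2[...,2]>.075)&(w2[...,2]<.12); print(lo,q.sum(),np.nanmedian(w2[...,2][q])*1000)
E
```

```text
t 64.88 p [477.3 -99.2 174.3] psi 159.44 tiltz [ 2.e-04 -2.e-04 -1.e+00] q [-26.  20.  92.  -0.  68. -95.] w -0.0002 f [-1.   0.6  0.4]
326 [-41.33910116  23.47089132] [-80.28552163   1.41670759] [-1.16561598 45.73306225] ((-40.77761459350586, 23.584407806396484), (44.12229537963867, 79.14954376220703), 89.65868377685547)
top z [0.0703 0.071  0.0718] [ 645.2 -113.1   70.1] ((646.0034790039062, -114.41845703125), (39.102596282958984, 29.344512939453125), 85.9452896118164)
top z [0.0701 0.0709 0.0715] [649.4 -51.7  70. ] ((650.1006469726562, -53.95354461669922), (42.45703125, 30.945138931274414), 89.09141540527344)
top z [0.0705 0.0713 0.0719] [653.    6.3  70.2] ((653.2135620117188, 4.815629959106445), (42.29391098022461, 32.0007438659668), 84.61910247802734)
top z [0.0705 0.0712 0.0719] [657.7  66.9  70.3] ((658.1714477539062, 66.01934814453125), (39.442264556884766, 30.98488998413086), 83.20384979248047)
-0.06 66 86.62113444853256
-0.02 64 86.7644505050076
0.02 71 86.3033563598562
```

```bash
python3 -c "
from rig import env
print(env.close_job())"
```

```text
the job is handed in; nothing more can be done
None
```

I handed the job in at about 65 s, though the hand-in returned no verdict: the die cartridge is clamped home with the lever level and shut, all four spares are down in the rack, and the block measured flush and square in the corner.

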